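# Sort returned tube cassettes into their trays

## Task

Four empty tube cassettes have come back to the bench. Put the two long six-place cassettes into the tray with the long lanes and the two short four-place cassettes into the tray with the short lanes, one cassette to each lane, standing upright and flat on the lane floor between its walls. Do not knock any cassette over, and leave the white sample rack, the timer and the white basket where they are.

Things in the scene. Friction and masses are not known exactly. Their poses are not given: they have to be found in the camera images.
- six_1_mid (a point): one of two identical dark grey six-place tube cassettes: upright rigid block, six round openings in a row on top; 31 mm thick, 133 long, 68 high, about 0.09 kg. Point: its centre, half-way up, 34 mm above its underside. y axis along its length, x across its thickness, z up. Starts upright on the bench; either end may lead. Grasp it across its thickness at mid-length.
- six_2_mid (a point): one of two identical dark grey six-place tube cassettes: upright rigid block, six round openings in a row on top; 31 mm thick, 133 long, 68 high, about 0.09 kg. Point: its centre, half-way up, 34 mm above its underside. y axis along its length, x across its thickness, z up. Starts upright on the bench; either end may lead. Grasp it across its thickness at mid-length.
- four_1_mid (a point): one of two identical dark grey four-place tube cassettes: upright rigid block, four round openings in a row on top; 31 mm thick, 92 long, 80 high, about 0.09 kg. Point: its centre, half-way up, 40 mm above its underside. y axis along its length, x across its thickness, z up. Starts upright on the bench; either end may lead. Grasp it across its thickness at mid-length.
- four_2_mid (a point): one of two identical dark grey four-place tube cassettes: upright rigid block, four round openings in a row on top; 31 mm thick, 92 long, 80 high, about 0.09 kg. Point: its centre, half-way up, 40 mm above its underside. y axis along its length, x across its thickness, z up. Starts upright on the bench; either end may lead. Grasp it across its thickness at mid-length.
- tray_long: fixed aluminium tray, two parallel lanes for six-place cassettes, six grey dots on each lane's white floor; 163 x 129 x 20 mm high. Origin: centre of its underside, on the bench; x along the lanes, y across, z up. Lanes 151 mm long, 47 wide inside, centred at x = 0, y = +35 and -35 mm; floor 6 mm above the bench, walls and 23 mm middle rib 20 mm above it.
- tray_short: fixed aluminium tray, two parallel lanes for four-place cassettes, four grey dots on each lane's white floor; 122 x 129 x 20 mm high. Origin: centre of its underside, on the bench; x along the lanes, y across, z up. Lanes 110 mm long, 47 wide inside, centred at x = 0, y = +35 and -35 mm; floor 6 mm above the bench, walls and 23 mm middle rib 20 mm above it.
- white_rack: bystander: white sample rack with six windows, 27 x 140 x 58 mm high, loose and upright on the bench; origin at the centre of its underside, y along its length. Not to be moved.
- timer: bystander: small flat white bench timer with three keys, 60 x 66 x 18 mm high, loose on the bench behind the trays, between a centrifuge 0.25 m high on its left and an analyser 0.62 m high on its right; origin at the centre of its underside. Not to be moved.
- basket: bystander: white slotted basket with gauze packs in it, 173 x 158 x 69 mm high, loose on the bench at the left; origin at the centre of its underside. Not to be moved.
There are look-alikes about, which are no part of the job. What is shaped like the part that bears four_1_mid but green is not meant.

How it is judged:
By the outcome, as a careful person would: the job done as asked, in the order asked, and still so for the second after the job is handed in, with the robot touching nothing.
It also fails if it takes over 125 s, if anything falls off the work surface, if the arm or the gripper's body presses on something with over 40 N, if the wrist force passes 120 N, or if a joint passes its speed limit or range.

## Robot

A 7-joint arm with a two-finger parallel gripper is mounted at the origin on a cart in front of the work surface, level with it; the furniture and walls round the work are solid. World frame = base frame: x ahead of the robot, y to its left, z up, the work surface at z = 0. Lengths are in m, angles in rad, forces in N, time in s.
With the tool pointing down it reaches from about 0.4 to 0.85 m from the base axis. Payload 10.4 kg.
Tool frame: the origin (TCP) lies between the finger pads; the fingertips stand tcp_to_tips ahead of it and the grasp point (between the pads) lies 8 mm behind it (tcp_to_tips is the distance from the TCP to the fingertips, in m); z points along the fingers, y is the line along which they close (so a half turn about z gives the same grasp; the last joint's range is limited). The gripper opens to 85 mm and grips with 20 to 120 N. Pads are 22 mm wide; open, the fingers measure 114 mm over their backs; the gripper's body (76 mm by 85 mm) begins 54 mm behind the grasp point. The pads swing forward as they close: fully open they stand 13 mm farther back than shut.
Start: joints at [1.091, 0.332, -0.065, 1.46, 0.022, 1.35, -0.088], TCP at [0.276, -0.561, 0.242] pointing down, gripper open.
Joint ranges: [-2.6, 2.6], [-0.5, 2.12], [-1.47, 1.34], [0.16, 2.42], [-1.27, 4.41], [0.06, 2.06], [-2.6, 2.6]. Speed limits (rad/s): [2.22, 2.22, 2.79, 2.79, 3.14, 3.14, 3.14].

## Interface

Orientations are given as a unit quaternion [x, y, z, w].
In Python, from workcell import * gives the robot as it stands.
- The arm moves only by the tool apply_moves, never from a script. Its argument "rows" is a list of rows, each an object of numbers: "x", "y", "z": the shift along the tool's x, y, z in mm; "ax", "ay", "az": the turn, a rotation vector about the tool's x, y, z in degrees; "gripper": the closure, from 0 (fully open) to 1 (shut). A call has 1 to 5 rows; each row shifts and turns the commanded pose from where the row before left it, along the tool's axes as they then stand; what a row does not reach is not made up. A row lasts 1/12 s, in which the tool goes at most 41.7 mm and 7.16 degrees, less where a joint would pass 70% of its speed; a pose out of reach is approached as far as the arm can. A call with a gripper value outside its range is refused whole. The fingers move at their own pace and stop on an object; "newtons" is the grip in N (left out, the last holds). Time passes only in rows, so rows that do not move let the fingers close. It gives the time, the measured TCP pose, the force, the opening and the grip force at its end, in the units of the state.
- get_obs(): the state, without advancing time (a new reading comes with each control period).
- camera(name): name is "side" or "top" or "wrist"; returns a dict with "color" (480x640x3 uint8, red, green, blue), "fov_y" (degrees; the focal length in pixels is half the picture's height over the tangent of half this angle, whatever the lens; pixels are square), "cx", "cy" (the principal point, pixels), "rvec" (rotation vector, rad) and "tvec" (3), from world to camera coordinates, as OpenCV has them. Camera axes: x right, y down, z forward; pixel columns grow to the right and rows downward; lengths in m; the calibration is good to about 2 mm. A picture is of the moment at which its call begins. There is no depth.
- hand_in(): hands the job in; it is judged then, once.
The state is a dict: "clock": time; "joint_pos": joint angles; "joint_velocities": joint speeds; "tau": joint torques, N m; "position": TCP position; "ee_rot": TCP orientation; "ft_force": force on the tool from outside, world axes, zero at the start; "torque": the same for the moment, N m; "grip_width": opening from 0.0 (shut) to 1.0 (fully open); "grasp_force": force on a finger pad.
Only numpy, scipy, OpenCV 4.12 (cv2) and the standard library are available. Lean on these libraries where they do the work, as an engineer would, in place of code of your own. Each camera call takes 0.05 s, during which the arm holds its last target. There are 200 camera calls.

## Working session

There is one attempt and no reset: what is moved stays moved. The work goes in short steps, Python scripts to look and compute and a tool call to move; the robot and the scene stay as the last step left them, time stands still between calls to the robot, and variables do not carry over. Pictures are saved under pics/ and viewed, at most 14 in all, crops included, and the job is handed in when it is done.

Besides the shell and the picture viewer there is one more tool, called after "Request:" as name(argument=value, ...) on one line, values as JSON. apply_moves: Moves the arm, as the interface text tells. Its arguments: {"type":"object","properties":{"rows":{"type":"array","items":{"type":"object","properties":{"x":{"type":"number"},"y":{"type":"number"},"z":{"type":"number"},"ax":{"type":"number"},"ay":{"type":"number"},"az":{"type":"number"},"gripper":{"type":"number"}}}},"newtons":{"type":"number"}},"required":["rows"]}

```bash
mkdir -p pics; ls; python3 - <<'E'
from workcell import *
import cv2
o=get_obs();print({k:o[k] for k in ("clock","position","ee_rot","grip_width","ft_force")})
try: print(tcp_to_tips)
except Exception as e: print(e)
for n in ("top","side"):
    c=camera(n);cv2.imwrite(f"pics/{n}0.png",c["color"][:,:,::-1]);print(n,c["fov_y"],c["cx"],c["cy"],c["rvec"],c["tvec"])
E
```

```text
pics
{'clock': 0.0, 'position': array([ 0.27552135, -0.56057167,  0.24149513]), 'ee_rot': array([ 9.74027624e-01,  2.26427994e-01, -1.95513044e-04, -7.16501521e-04]), 'grip_width': 1.001506951038858, 'ft_force': array([0.23963726, 0.34366209, 0.33536956])}
0.011
top 53.890562222409606 321.1413593782571 240.8979000225882 [ 2.15381012 -2.20118808  0.08858645] [0.27999525 0.59725258 1.51591064]
side 56.57878064965874 323.75051115231696 239.5228052398975 [ 2.29589991  1.22943253 -0.35359841] [-0.54188147 -0.23558897  1.52979039]
```

View pics/top0.png

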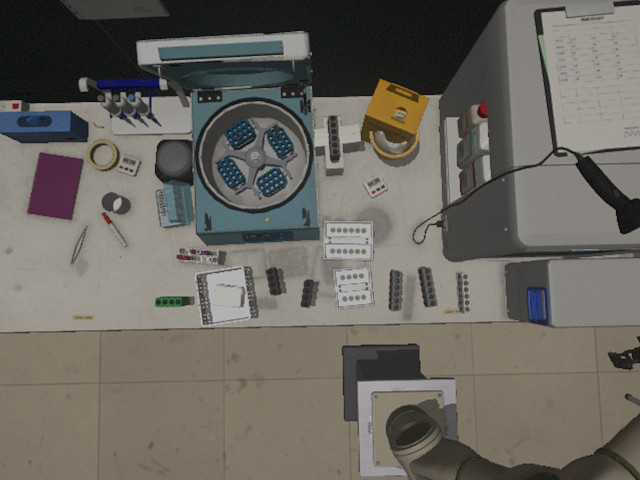

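View pics/side0.png

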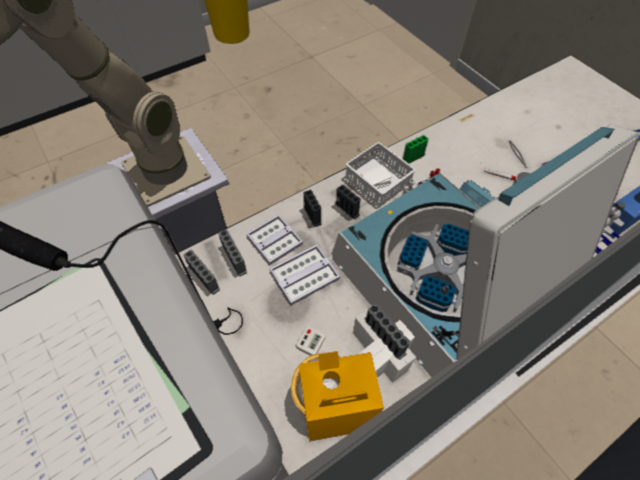

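The top view shows the long tray at (348,240), the short tray at (354,287), fours at (275,281) and (310,293), sixes at (396,290) and (428,287), and the white rack at (463,292). The timer is at (375,187) and the basket at (228,295). I'll enlarge both areas for reading corners.

```bash
python3 - <<'E'
import cv2
im=cv2.imread("pics/top0.png")
def crop(x0,y0,w,h,s,n):
    c=cv2.resize(im[y0:y0+h,x0:x0+w],None,fx=s,fy=s,interpolation=cv2.INTER_CUBIC)
    c=cv2.convertScaleAbs(c,alpha=1.3,beta=15)
    for i in range(0,w,10):
        cv2.line(c,(i*s,0),(i*s,6 if i%50 else 14),(0,0,255),1); cv2.putText(c,str(x0+i),(i*s,22),0,.35,(0,0,255),1)
    for i in range(0,h,10):
        cv2.line(c,(0,i*s),(6,i*s),(0,0,255),1); cv2.putText(c,str(y0+i),(8,i*s+4),0,.35,(0,0,255),1)
    cv2.imwrite(n,c)
crop(260,215,130,100,6,"pics/c1.png")
crop(380,255,100,70,8,"pics/c2.png")
E
```

```text
(no output)
```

View pics/c1.png

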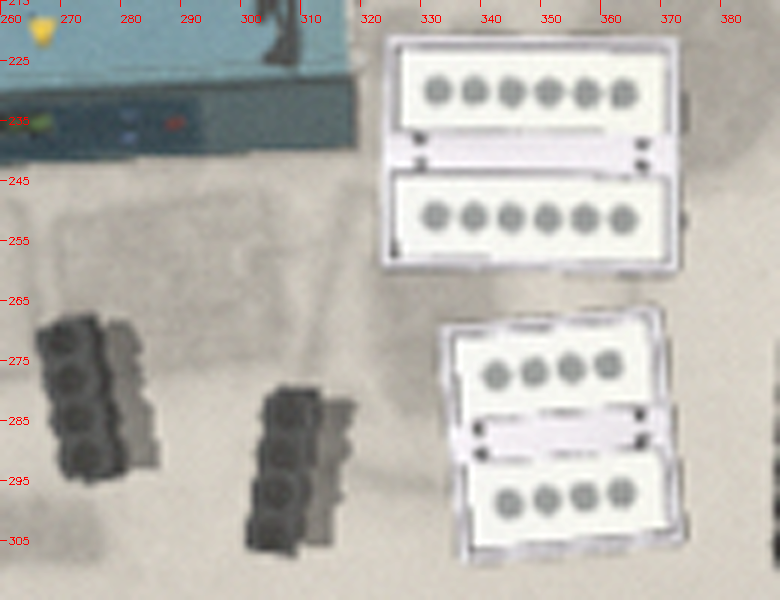

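View pics/c2.png

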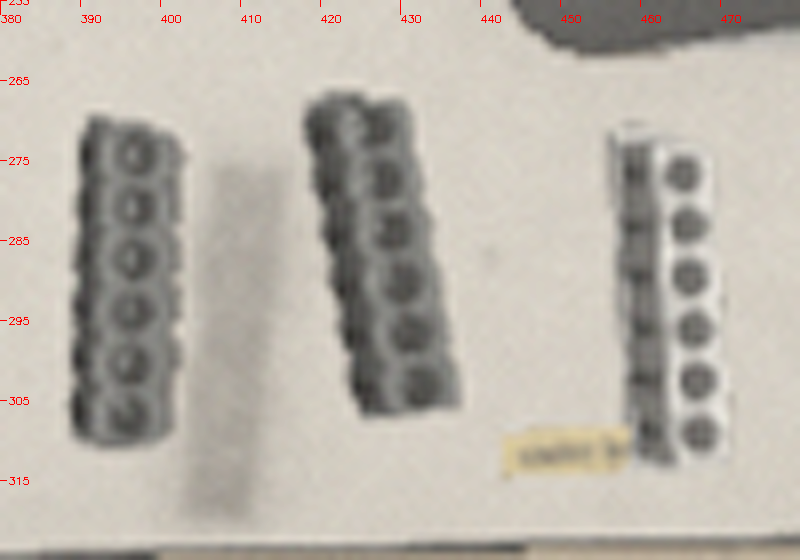

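Crops: the cassettes' hole rows and the tray dots are readable. Six holes run (397,274)→(396,306.5) and (427.4,270.5)→(432.7,303). Four holes run (270.8,272)→(274,291) and (308.7,283)→(304.3,304).

```bash
cat > h.py <<'E'
from workcell import *
import numpy as np, cv2
from scipy.spatial.transform import Rotation as R
def ray(cam,pts,z):
    f=240/np.tan(np.radians(cam["fov_y"]/2)); M=cv2.Rodrigues(np.array(cam["rvec"]))[0]; C=-M.T@cam["tvec"]
    p=np.array(pts,float); d=np.c_[(p[:,0]-cam["cx"])/f,(p[:,1]-cam["cy"])/f,np.ones(len(p))]@M
    return C+d*((z-C[2])/d[:,2])[:,None]
def proj(cam,P):
    f=240/np.tan(np.radians(cam["fov_y"]/2)); M=cv2.Rodrigues(np.array(cam["rvec"]))[0]
    q=np.atleast_2d(P)@M.T+cam["tvec"]; return np.c_[q[:,0]/q[:,2]*f+cam["cx"],q[:,1]/q[:,2]*f+cam["cy"]]
E
python3 - <<'E'
from h import *
c=camera("top");print("C",ray(c,[[320,240]],0))
L={"TL+":([(333,230.2),(364,230.7)],.006),"TL-":([(332.5,251),(364,251.5)],.006),
"TS+":([(342.8,277.5),(361.5,275.8)],.006),"TS-":([(344.8,298.7),(363.7,297)],.006),
"fA":([(270.8,272.2),(274.2,290.8)],.08),"fB":([(308.7,283),(304.3,303.8)],.08),
"sA":([(397,274.1),(395.8,306.5)],.068),"sB":([(427.4,270.5),(432.7,302.9)],.068),"wr":([(465.6,276.9),(467.6,309.1)],.058),
"timer":([(375,187),(375,188)],.018),"basket":([(199,270),(258,318)],.069),"centrifuge corner":([(319,238),(319,230)],.0)}
for k,(p,z) in L.items():
    q=ray(c,p,z)[:,:2];d=q[0]-q[1];print(k,q.round(4).tolist(),"mid",q.mean(0).round(4),"len",np.hypot(*d).round(4),"dir",np.degrees(np.arctan2(d[1],d[0])).round(1))
o=get_obs();print(R.from_quat(o["ee_rot"]).as_matrix().round(3))
E
```

```text
C [[0.60840441 0.27069269 0.        ]]
TL+ [[0.6395, 0.2269], [0.6356, 0.1244]] mid [0.6376 0.1756] len 0.1026 dir 87.8
TL- [[0.5706, 0.2302], [0.5666, 0.1264]] mid [0.5686 0.1783] len 0.1039 dir 87.8
TS+ [[0.4827, 0.1985], [0.4869, 0.1369]] mid [0.4848 0.1677] len 0.0617 dir 93.9
TS- [[0.4134, 0.1937], [0.4176, 0.1317]] mid [0.4155 0.1627] len 0.0621 dir 93.9
fA [[0.5037, 0.4266], [0.4455, 0.4168]] mid [0.4746 0.4217] len 0.059 dir 9.6
fB [[0.4675, 0.3086], [0.4033, 0.3235]] mid [0.4354 0.3161] len 0.0659 dir -13.1
sA [[0.4893, 0.03], [0.3881, 0.0373]] mid [0.4387 0.0336] len 0.1015 dir -4.1
sB [[0.4986, -0.0663], [0.3968, -0.0788]] mid [ 0.4477 -0.0725] len 0.1025 dir 7.0
wr [[0.4759, -0.1887], [0.3745, -0.1903]] mid [ 0.4252 -0.1895] len 0.1013 dir 0.9
timer [[0.7789, 0.0848], [0.7756, 0.0849]] mid [0.7773 0.0849] len 0.0034 dir -1.8
basket [[0.5158, 0.6545], [0.3617, 0.4697]] mid [0.4388 0.5621] len 0.2406 dir 50.2
centrifuge corner [[0.6151, 0.2739], [0.6418, 0.2733]] mid [0.6285 0.2736] len 0.0267 dir 178.8
[[ 0.897  0.441 -0.   ]
 [ 0.441 -0.897  0.001]
 [-0.    -0.001 -1.   ]]
```

```bash
cat > plan.py <<'E'
# python3 plan.py x y z yaw n   (m, deg): n equal rows from the current pose
import sys; from h import *
x,y,z,yaw,n=[float(v) for v in sys.argv[1:]]; n=int(n)
o=get_obs(); A=R.from_quat(o["ee_rot"]); X=A.as_matrix()
cur=np.degrees(np.arctan2(X[1,0],X[0,0])); d=(yaw-cur+180)%360-180
if '--neg' in sys.argv: pass
az=-d/n; D=A.inv().apply(np.array([x,y,z])-o["position"])*1000
S=sum(R.from_euler('z',az*i,degrees=True).as_matrix() for i in range(n))
s=np.linalg.solve(S,D)
down=A.inv().apply([0,0,-1]); tilt=np.degrees(np.cross([0,0,1],down))
print("pos",o["position"].round(4),"yaw",cur.round(1),"tilt fix ax,ay",tilt[:2].round(2),"j",o["joint_pos"].round(2),"t",round(o["clock"],1))
print(n,"rows: xyz",s.round(1),"az",round(az,2),"| step",np.linalg.norm(s).round(1),"| one-shift xyz",D.round(1))
E
python3 plan.py .345 -.3 .29 7 10; python3 plan.py .4477 -.0725 .2 7 15
```

```text
pos [ 0.2756 -0.5607  0.2417] yaw 26.2 tilt fix ax,ay [-0.06  0.  ] j [ 1.09  0.33 -0.06  1.46  0.02  1.35 -0.09] t 0.1
10 rows: xyz [ 14.5 -22.9  -4.8] az 1.92 | step 27.5 | one-shift xyz [ 177.3 -203.4  -48.1]
pos [ 0.2756 -0.5607  0.2417] yaw 26.2 tilt fix ax,ay [-0.06  0.  ] j [ 1.09  0.33 -0.06  1.46  0.02  1.35 -0.09] t 0.1
15 rows: xyz [ 20.7 -27.8   2.8] az 1.28 | step 34.8 | one-shift xyz [ 369.8 -362.2   42.1]
```

Request:
apply_moves(rows=[{"x": 14.5,"y": -22.9,"z": -4.8,"az": 1.92},{"x": 14.5,"y": -22.9,"z": -4.8,"az": 1.92},{"x": 14.5,"y": -22.9,"z": -4.8,"az": 1.92},{"x": 14.5,"y": -22.9,"z": -4.8,"az": 1.92},{"x": 14.5,"y": -22.9,"z": -4.8,"az": 1.92}])

```text
invalid input at $.rows[0]: expected keys x, y, z, ax, ay, az, gripper
```

Request:
apply_moves(rows=[{"x": 14.5,"y": -22.9,"z": -4.8,"az": 1.92},{"x": 14.5,"y": -22.9,"z": -4.8,"az": 1.92},{"x": 14.5,"y": -22.9,"z": -4.8,"az": 1.92},{"x": 14.5,"y": -22.9,"z": -4.8,"az": 1.92},{"x": 14.5,"y": -22.9,"z": -4.8,"az": 1.92}])

```text
invalid input at $.rows[0]: expected keys x, y, z, ax, ay, az, gripper
```

```bash
python3 plan.py .4477 -.0725 .2 7 10
```

```text
pos [ 0.2756 -0.5607  0.2417] yaw 26.2 tilt fix ax,ay [-0.06  0.  ] j [ 1.09  0.33 -0.06  1.46  0.02  1.35 -0.09] t 0.1
10 rows: xyz [ 31.3 -41.5   4.2] az 1.92 | step 52.2 | one-shift xyz [ 369.8 -362.2   42.1]
```

Request:
apply_moves(rows=[{"x": 14.5,"y": -22.9,"z": -4.8,"ax": 0,"ay": 0,"az": 1.92,"gripper": 0},{"x": 14.5,"y": -22.9,"z": -4.8,"ax": 0,"ay": 0,"az": 1.92,"gripper": 0},{"x": 14.5,"y": -22.9,"z": -4.8,"ax": 0,"ay": 0,"az": 1.92,"gripper": 0},{"x": 14.5,"y": -22.9,"z": -4.8,"ax": 0,"ay": 0,"az": 1.92,"gripper": 0},{"x": 14.5,"y": -22.9,"z": -4.8,"ax": 0,"ay": 0,"az": 1.92,"gripper": 0}])

```text
clock: 0.57
position: [0.299, -0.4263, 0.2663]
ee_rot: [0.99, 0.143, -0.0, -0.0]
ft_force: [0.2, 0.3, 0.3]
grip_width: 1.0
grasp_force: 0.0
```

Request:
apply_moves(rows=[{"x": 14.5,"y": -22.9,"z": -4.8,"ax": 0,"ay": 0,"az": 1.92,"gripper": 0},{"x": 14.5,"y": -22.9,"z": -4.8,"ax": 0,"ay": 0,"az": 1.92,"gripper": 0},{"x": 14.5,"y": -22.9,"z": -4.8,"ax": 0,"ay": 0,"az": 1.92,"gripper": 0},{"x": 14.5,"y": -22.9,"z": -4.8,"ax": 0,"ay": 0,"az": 1.92,"gripper": 0},{"x": 14.5,"y": -22.9,"z": -4.8,"ax": 0,"ay": 0,"az": 1.92,"gripper": 0}])

```text
clock: 0.98
position: [0.3237, -0.3106, 0.2874]
ee_rot: [0.999, 0.045, -0.017, 0.002]
ft_force: [-114.7, -44.7, 6.3]
grip_width: 0.996
grasp_force: 57.6
```

```bash
python3 plan.py .4477 -.0725 .2 7 10
```

```text
pos [ 0.3237 -0.3106  0.2874] yaw 5.1 tilt fix ax,ay [0.15 1.95] j [ 0.88 -0.05 -0.22  1.8   0.01  1.42 -0.83] t 1.0
10 rows: xyz [ 15.1 -22.4   8.2] az -0.19 | step 28.2 | one-shift xyz [ 147.6 -226.3   81.8]
```

Contact with something; backing off the way I came, then looking.

Request:
apply_moves(rows=[{"x": -30,"y": 20,"z": 0,"ax": 0,"ay": 0,"az": 0,"gripper": 0}])

```text
clock: 1.07
position: [0.3128, -0.3216, 0.2891]
ee_rot: [0.998, 0.056, -0.006, -0.001]
ft_force: [4.3, 0.9, 1.6]
grip_width: 1.003
grasp_force: 0.0
```

```bash
python3 - <<'E'
from h import *
print(get_obs())
a=camera("side")["color"];b=camera("top")["color"]
im=np.hstack([a[60:480,0:400],b[60:480,240:640]])
cv2.imwrite("pics/hit.png",im[:,:,::-1])
E
```

```text
{'clock': 1.0667, 'joint_pos': array([ 0.90266389, -0.06482027, -0.19901272,  1.80862433, -0.00664941,
        1.40599829, -0.75347662]), 'joint_velocities': array([ 0.45018743, -0.10048797,  0.48753543,  0.05577228, -0.15919286,
       -0.15772043,  1.28077562]), 'tau': array([  1.39881156, -35.28118372,   4.55534801, -37.20472455,
         4.15807799,   2.8755898 ,  -7.01891541]), 'position': array([ 0.31284595, -0.32163825,  0.2890998 ]), 'ee_rot': array([ 0.99841411,  0.05600918, -0.00558801, -0.00100279]), 'ft_force': array([4.33197949, 0.88304631, 1.61748277]), 'torque': array([ 0.0500876 , -0.25791444, -0.01657359]), 'grasp_force': 0.0, 'grip_width': 1.0027719539284665}
```

View pics/hit.png

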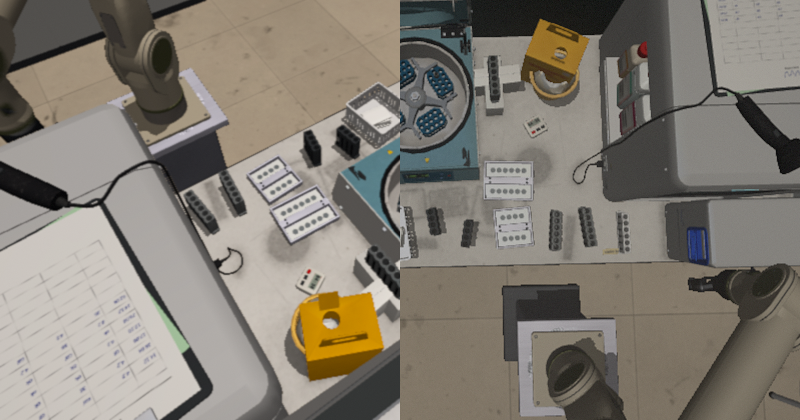

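```bash
python3 - <<'E'
from h import *
c=camera("top")
for z in (.2,.25,.28,.3,.33,.36,.4): print(z,ray(c,[(508,265),(517,322),(600,321)],z)[:,:2].round(3).tolist())
# bottom of box front edge / enlarged crop
b=c["color"][235:345,470:640]
cv2.imwrite("pics/box.png",cv2.resize(b,None,fx=4,fy=4,interpolation=cv2.INTER_CUBIC)[:,:,::-1])
E
```

```text
0.2 [[0.507, -0.269], [0.345, -0.286], [0.342, -0.522]]
0.25 [[0.506, -0.25], [0.349, -0.266], [0.347, -0.493]]
0.28 [[0.505, -0.238], [0.352, -0.254], [0.35, -0.476]]
0.3 [[0.505, -0.23], [0.354, -0.246], [0.352, -0.464]]
0.33 [[0.504, -0.218], [0.357, -0.233], [0.355, -0.447]]
0.36 [[0.503, -0.207], [0.36, -0.221], [0.358, -0.43]]
0.4 [[0.502, -0.191], [0.364, -0.205], [0.362, -0.407]]
```

View pics/box.png

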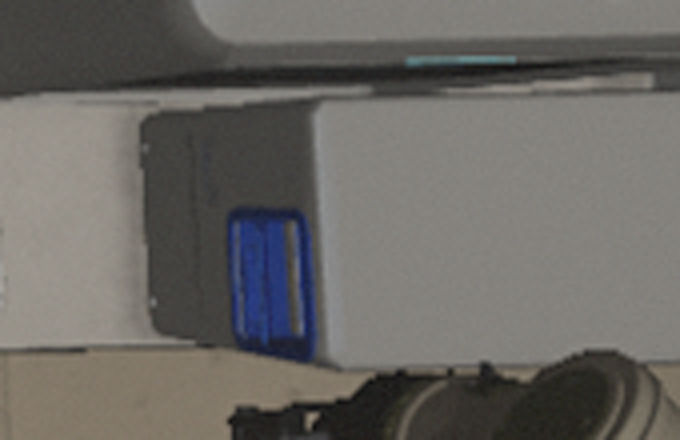

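The box is about 0.30 m high, with its left face at y≈-0.34 and its front at x≈0.34; the right finger caught its corner. I'll go up and left first.

Request:
apply_moves(rows=[{"x": -5,"y": 0,"z": -30,"ax": 0,"ay": 0,"az": 0,"gripper": 0},{"x": 0,"y": 0,"z": -35,"ax": 0,"ay": 0,"az": 0,"gripper": 0},{"x": 0,"y": -25,"z": -15,"ax": 0,"ay": 0,"az": 0,"gripper": 0},{"x": 3,"y": -30,"z": 0,"ax": 0,"ay": 0,"az": 0,"gripper": 0},{"x": 5,"y": -30,"z": 0,"ax": 0,"ay": 0,"az": 0,"gripper": 0}])

```text
clock: 1.63
position: [0.3105, -0.2377, 0.3712]
ee_rot: [0.998, 0.061, 0.001, 0.0]
ft_force: [0.1, 0.2, -0.5]
grip_width: 1.001
grasp_force: 0.0
```

```bash
python3 plan.py .4477 -.0725 .2 7 10
```

```text
pos [ 0.3105 -0.2377  0.3712] yaw 7.0 tilt fix ax,ay [ 0.06 -0.07] j [ 0.86 -0.22 -0.26  1.77 -0.06  1.58 -0.85] t 1.6
10 rows: xyz [ 15.6 -14.7  17.1] az -0.0 | step 27.5 | one-shift xyz [ 156.  -147.5  171.2]
```

Request:
apply_moves(rows=[{"x": 15.6,"y": -22,"z": 5,"ax": 0,"ay": 0,"az": 0,"gripper": 0},{"x": 15.6,"y": -22,"z": 5,"ax": 0,"ay": 0,"az": 0,"gripper": 0},{"x": 15.6,"y": -22,"z": 10,"ax": 0,"ay": 0,"az": 0,"gripper": 0},{"x": 15.6,"y": -22,"z": 15,"ax": 0,"ay": 0,"az": 0,"gripper": 0},{"x": 15.6,"y": -22,"z": 20,"ax": 0,"ay": 0,"az": 0,"gripper": 0}])

```text
clock: 2.05
position: [0.3752, -0.1182, 0.3156]
ee_rot: [0.998, 0.062, 0.001, 0.001]
ft_force: [1.1, -0.8, 0.8]
grip_width: 1.002
grasp_force: 0.0
```

Request:
apply_moves(rows=[{"x": 15.6,"y": -15,"z": 20,"ax": 0,"ay": 0,"az": 0,"gripper": 0},{"x": 15.6,"y": -14,"z": 22,"ax": 0,"ay": 0,"az": 0,"gripper": 0},{"x": 15.6,"y": -8,"z": 22,"ax": 0,"ay": 0,"az": 0,"gripper": 0},{"x": 15.6,"y": 0,"z": 22,"ax": 0,"ay": 0,"az": 0,"gripper": 0},{"x": 15.6,"y": 0,"z": 22,"ax": 0,"ay": 0,"az": 0,"gripper": 0}])

```text
clock: 2.47
position: [0.4479, -0.0722, 0.2064]
ee_rot: [0.998, 0.062, 0.0, -0.0]
ft_force: [-0.2, -0.6, 0.0]
grip_width: 1.001
grasp_force: 0.0
```

```bash
python3 plan.py .4477 -.0725 .037 7 5; python3 - <<'E'
from h import *
c=camera("wrist");cv2.imwrite("pics/w1.png",c["color"][:,:,::-1]);print(c["fov_y"],c["cx"],c["cy"])
print(proj(c,[[.4477,-.0725,.068],[.4986,-.0663,.068],[.3968,-.0788,.068]]).round(1))
E
```

```text
pos [ 0.4479 -0.0722  0.2064] yaw 7.1 tilt fix ax,ay [ 0.   -0.05] j [ 0.68  0.01 -0.62  1.91  0.01  1.22 -1.38] t 2.5
5 rows: xyz [-0.1  0.  33.9] az 0.02 | step 33.9 | one-shift xyz [ -0.4   0.2 169.4]
68.3611525216383 314.9225218811719 239.25663841285652
[[314.1 230.5]
 [314.2 165.6]
 [314.1 288.1]]
```

View pics/w1.png

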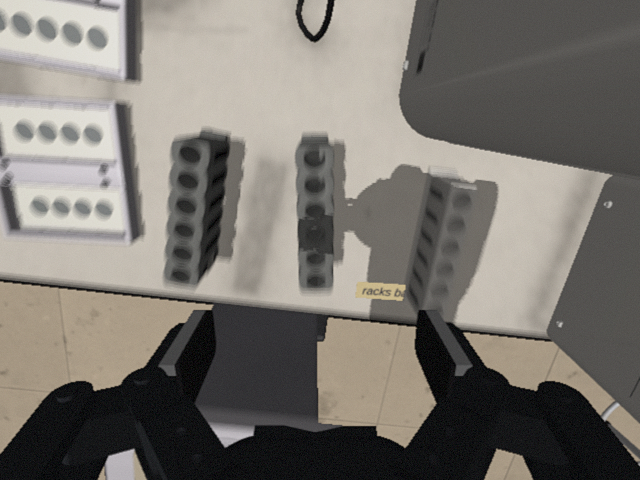

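The wrist view shows six_B centred between the fingers in column (holes 314.5,157 → 316,282), about 7 px farther out than predicted. I'll check the same offset on the tray dots at (39,207), (105,209), (24,131), (93,134) and on six_A's holes (190,154)→(181,272).

```bash
python3 - <<'E'
from h import *
c=camera("wrist");cv2.imwrite("pics/w2.png",c["color"][:,:,::-1])
L={"TS+":([(24,131),(93,134)],.006),"TS-":([(39,207),(105,209)],.006),
"sA":([(190,154),(181,272)],.068),"sB":([(314.5,157),(316,282)],.068),"bench edge":([(100,287),(500,327)],0)}
for k,(p,z) in L.items():
    q=ray(c,p,z)[:,:2];d=q[0]-q[1];print(k,"mid",q.mean(0).round(4),"len",np.hypot(*d).round(4),"dir",np.degrees(np.arctan2(d[1],d[0])).round(1))
print(get_obs()["position"])
t=camera("top");print(ray(t,[(200,331),(440,325)],0)[:,:2])
E
```

```text
TS+ mid [0.4913 0.1627] len 0.0608 dir 94.7
TS- mid [0.4225 0.1578] len 0.0626 dir 95.3
sA mid [0.4476 0.0292] len 0.0966 dir -3.9
sB mid [ 0.4546 -0.0719] len 0.1017 dir 7.8
bench edge mid [ 0.3396 -0.0739] len 0.4305 dir 90.7
[ 0.44680636 -0.07214342  0.2039682 ]
[[ 0.31849752  0.66927443]
 [ 0.32115723 -0.11530974]]
```

```bash
python3 - <<'E'
from h import *
c=camera("side");im=cv2.imread("pics/side0.png");x0,y0,s=175,180,4
k=cv2.resize(im[y0:y0+140,x0:x0+195],None,fx=s,fy=s,interpolation=cv2.INTER_CUBIC)
k=cv2.convertScaleAbs(k,alpha=1.4,beta=20)
def seg(m,d,l):
    a=np.radians(d);v=np.array([np.cos(a),np.sin(a)])*l/2;return [m-v,m+v]
T=[((.6376,.1756),87.8,.104,.006),((.5686,.1783),87.8,.104,.006),((.4848,.1677),93.9,.062,.006),((.4155,.1627),93.9,.062,.006),((.4387,.0336),-4.1,.102,.068),((.4477,-.0725),7,.102,.068)]
W=[((.4913,.1627),94.7,.062,.006),((.4225,.1578),95,.062,.006),((.4476,.0292),-4.1,.102,.068),((.4546,-.0719),7.4,.102,.068)]
for S,col in ((T,(0,0,255)),(W,(0,200,0))):
    for m,d,l,z in S:
        for p in seg(np.array(m),d,l):
            u=(proj(c,[*p,z])[0]-[x0,y0]+.5)*s
            cv2.drawMarker(k,tuple(int(v) for v in u),col,cv2.MARKER_CROSS,10,1)
cv2.imwrite("pics/s1.png",k)
E
```

```text
(no output)
```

View pics/s1.png

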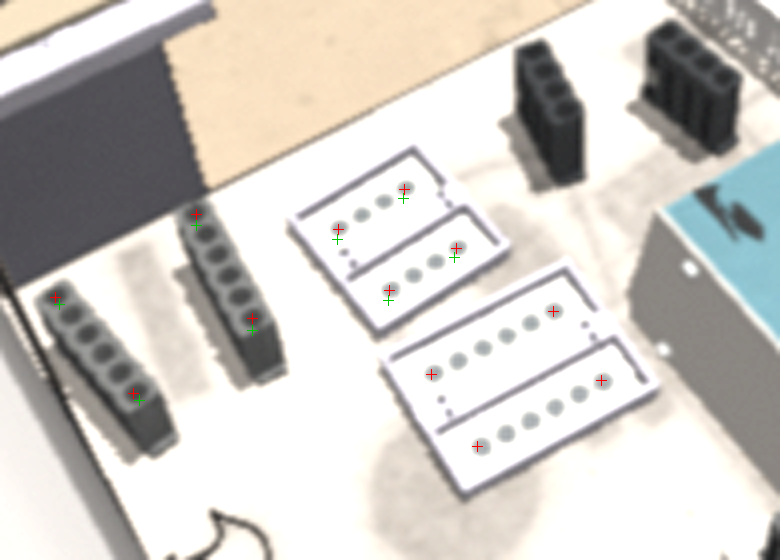

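The side view agrees with the top camera (red), so the wrist camera is the one that's biased. I'll use the top values and descend.

Request:
apply_moves(rows=[{"x": 0,"y": 0,"z": 38,"ax": 0,"ay": 0,"az": 0,"gripper": 0},{"x": 0,"y": 0,"z": 36,"ax": 0,"ay": 0,"az": 0,"gripper": 0},{"x": 0,"y": 0,"z": 34,"ax": 0,"ay": 0,"az": 0,"gripper": 0},{"x": 0,"y": 0,"z": 32,"ax": 0,"ay": 0,"az": 0,"gripper": 0},{"x": 0,"y": 0,"z": 27,"ax": 0,"ay": 0,"az": 0,"gripper": 0}])

```text
clock: 3.08
position: [0.4469, -0.0743, 0.0398]
ee_rot: [0.998, 0.061, 0.001, 0.0]
ft_force: [-0.3, 0.4, 0.1]
grip_width: 0.999
grasp_force: 0.0
```

Request:
apply_moves(newtons=40, rows=[{"x": 0,"y": 0,"z": 0,"ax": 0,"ay": 0,"az": 0,"gripper": 0.4},{"x": 0,"y": 0,"z": 0,"ax": 0,"ay": 0,"az": 0,"gripper": 0.9},{"x": 0,"y": 0,"z": 0,"ax": 0,"ay": 0,"az": 0,"gripper": 0.9},{"x": 0,"y": 0,"z": 0,"ax": 0,"ay": 0,"az": 0,"gripper": 0.9},{"x": 0,"y": 0,"z": 0,"ax": 0,"ay": 0,"az": 0,"gripper": 0.9}])

```text
clock: 3.5
position: [0.4483, -0.0744, 0.0422]
ee_rot: [0.998, 0.061, 0.002, 0.001]
ft_force: [2.2, 0.8, 5.8]
grip_width: 0.349
grasp_force: 46.4
```

```bash
python3 plan.py .4477 -.0725 .2 7 5;  python3 plan.py .6376 .1756 .2 87.8 15
```

```text
pos [ 0.4483 -0.0744  0.0422] yaw 7.0 tilt fix ax,ay [ 0.1  -0.18] j [ 0.62  0.24 -0.6   2.08  0.18  0.87 -1.53] t 3.5
5 rows: xyz [  0.   -0.3 -31.6] az -0.01 | step 31.6 | one-shift xyz [ 1.000e-01 -1.700e+00 -1.578e+02]
pos [ 0.4483 -0.0744  0.0422] yaw 7.0 tilt fix ax,ay [ 0.1  -0.18] j [ 0.62  0.24 -0.6   2.08  0.18  0.87 -1.53] t 3.5
15 rows: xyz [ 22.5  -3.2 -10.5] az -5.39 | step 25.1 | one-shift xyz [ 218.6 -224.9 -157.5]
```

Request:
apply_moves(rows=[{"x": 0,"y": 0,"z": -20,"ax": 0,"ay": 0,"az": 0,"gripper": 0.9},{"x": 0,"y": 0,"z": -35,"ax": 0,"ay": 0,"az": 0,"gripper": 0.9},{"x": 0,"y": 0,"z": -35,"ax": 0,"ay": 0,"az": 0,"gripper": 0.9},{"x": 0,"y": 0,"z": -35,"ax": 0,"ay": 0,"az": 0,"gripper": 0.9},{"x": 0,"y": 0,"z": -35,"ax": 0,"ay": 0,"az": 0,"gripper": 0.9}])

```text
clock: 3.92
position: [0.4468, -0.0737, 0.2032]
ee_rot: [0.998, 0.061, 0.001, 0.0]
ft_force: [1.4, -0.8, -0.4]
grip_width: 0.343
grasp_force: 45.6
```

```bash
python3 plan.py .6376 .1756 .2 87.8 15
```

```text
pos [ 0.4468 -0.0737  0.2032] yaw 7.0 tilt fix ax,ay [ 0.05 -0.08] j [ 0.69  0.01 -0.63  1.92  0.01  1.21 -1.38] t 3.9
15 rows: xyz [22.5 -3.1  0.2] az -5.39 | step 22.8 | one-shift xyz [ 219.7 -224.2    3.3]
```

Request:
apply_moves(rows=[{"x": 0,"y": -30,"z": 0,"ax": 0,"ay": 0,"az": 0,"gripper": 0.9},{"x": 0,"y": -35,"z": 0,"ax": 0,"ay": 0,"az": 0,"gripper": 0.9},{"x": 0,"y": -35,"z": 0,"ax": 0,"ay": 0,"az": 0,"gripper": 0.9},{"x": 0,"y": -35,"z": 0,"ax": 0,"ay": 0,"az": 0,"gripper": 0.9},{"x": 0,"y": -30,"z": 0,"ax": 0,"ay": 0,"az": 0,"gripper": 0.9}])

```text
clock: 4.33
position: [0.4265, 0.0921, 0.2015]
ee_rot: [0.998, 0.061, 0.001, 0.0]
ft_force: [-0.4, 0.5, 0.3]
grip_width: 0.344
grasp_force: 45.6
```

```bash
python3 plan.py .6376 .1756 .16 87.8 15
```

```text
pos [0.4265 0.0921 0.2015] yaw 7.0 tilt fix ax,ay [ 0.06 -0.12] j [ 0.52 -0.03 -0.81  1.95 -0.02  1.21 -1.73] t 4.3
15 rows: xyz [15.1  6.5  2.8] az -5.38 | step 16.7 | one-shift xyz [219.7 -57.1  41.9]
```

Request:
apply_moves(rows=[{"x": 15.1,"y": 6.5,"z": 2.8,"ax": 0,"ay": 0,"az": -5.38,"gripper": 0.9},{"x": 15.1,"y": 6.5,"z": 2.8,"ax": 0,"ay": 0,"az": -5.38,"gripper": 0.9},{"x": 15.1,"y": 6.5,"z": 2.8,"ax": 0,"ay": 0,"az": -5.38,"gripper": 0.9},{"x": 15.1,"y": 6.5,"z": 2.8,"ax": 0,"ay": 0,"az": -5.38,"gripper": 0.9},{"x": 15.1,"y": 6.5,"z": 2.8,"ax": 0,"ay": 0,"az": -5.38,"gripper": 0.9}])

```text
clock: 4.75
position: [0.5091, 0.0814, 0.1872]
ee_rot: [0.956, 0.293, 0.001, 0.001]
ft_force: [-0.4, 0.2, -0.6]
grip_width: 0.345
grasp_force: 45.6
```

Request:
apply_moves(rows=[{"x": 15.1,"y": 6.5,"z": 2.8,"ax": 0,"ay": 0,"az": -5.38,"gripper": 0.9},{"x": 15.1,"y": 6.5,"z": 2.8,"ax": 0,"ay": 0,"az": -5.38,"gripper": 0.9},{"x": 15.1,"y": 6.5,"z": 2.8,"ax": 0,"ay": 0,"az": -5.38,"gripper": 0.9},{"x": 15.1,"y": 6.5,"z": 2.8,"ax": 0,"ay": 0,"az": -5.38,"gripper": 0.9},{"x": 15.1,"y": 6.5,"z": 2.8,"ax": 0,"ay": 0,"az": -5.38,"gripper": 0.9}])

```text
clock: 5.17
position: [0.585, 0.1112, 0.1731]
ee_rot: [0.862, 0.507, 0.0, 0.001]
ft_force: [-0.5, -0.1, -0.4]
grip_width: 0.344
grasp_force: 45.6
```

Request:
apply_moves(rows=[{"x": 15.1,"y": 6.5,"z": 2.8,"ax": 0,"ay": 0,"az": -5.38,"gripper": 0.9},{"x": 15.1,"y": 6.5,"z": 2.8,"ax": 0,"ay": 0,"az": -5.38,"gripper": 0.9},{"x": 15.1,"y": 6.5,"z": 2.8,"ax": 0,"ay": 0,"az": -5.38,"gripper": 0.9},{"x": 15.1,"y": 6.5,"z": 2.8,"ax": 0,"ay": 0,"az": -5.38,"gripper": 0.9},{"x": 15.1,"y": 6.5,"z": 2.8,"ax": 0,"ay": 0,"az": -5.38,"gripper": 0.9}])

```text
clock: 5.58
position: [0.6392, 0.1722, 0.1592]
ee_rot: [0.72, 0.694, 0.0, 0.001]
ft_force: [0.5, -0.6, -0.4]
grip_width: 0.344
grasp_force: 45.6
```

Request:
apply_moves(rows=[{"x": 0,"y": 0,"z": 0,"ax": 0,"ay": 0,"az": 0,"gripper": 0.9}])

```text
clock: 5.67
position: [0.6385, 0.1751, 0.1585]
ee_rot: [0.719, 0.695, 0.001, -0.001]
ft_force: [-0.0, 0.4, -0.5]
grip_width: 0.346
grasp_force: 45.6
```

```bash
python3 plan.py .6376 .1756 .065 87.8 3; python3 - <<'E'
from h import *
a=camera("top");b=camera("side")
k1=cv2.resize(a["color"][200:330,280:440],None,fx=3.6,fy=3.6,interpolation=cv2.INTER_CUBIC)[:,:400]
k2=cv2.resize(b["color"][170:300,230:350],None,fx=3.6,fy=3.6,interpolation=cv2.INTER_CUBIC)[:,:400]
cv2.imwrite("pics/p1.png",cv2.convertScaleAbs(np.hstack([k1,k2])[:,:,::-1],alpha=1.3,beta=15))
E
```

```text
pos [0.6385 0.1751 0.1585] yaw 88.1 tilt fix ax,ay [-0.   -0.11] j [ 0.27  0.63 -0.89  1.42  0.49  1.32 -0.67] t 5.7
3 rows: xyz [ 0.1 -0.3 31.2] az 0.1 | step 31.2 | one-shift xyz [ 0.3 -0.9 93.5]
```

View pics/p1.png

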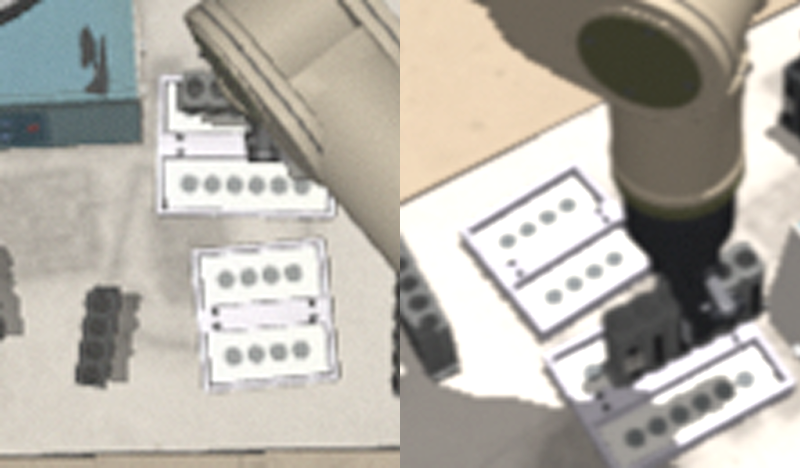

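Held over the far lane and looks aligned; the left end hole is at about (334.2,224.4).

```bash
python3 - <<'E'
from h import *
print(ray(camera("top"),[(334.2,224.4),(332,202+20)],.184)[0].round(4), "expect", .6376,.1756+.0515)
E
```

```text
[0.6377 0.2273 0.184 ] expect 0.6376 0.2271
```

Request:
apply_moves(rows=[{"x": 0,"y": 0,"z": 30,"ax": 0,"ay": 0,"az": 0,"gripper": 0.9},{"x": 0,"y": 0,"z": 30,"ax": 0,"ay": 0,"az": 0,"gripper": 0.9},{"x": 0,"y": 0,"z": 28,"ax": 0,"ay": 0,"az": 0,"gripper": 0.9},{"x": 0,"y": 0,"z": 0,"ax": 0,"ay": 0,"az": 0,"gripper": 0.9}])

```text
clock: 6.15
position: [0.6355, 0.1693, 0.0653]
ee_rot: [0.722, 0.692, -0.004, -0.001]
ft_force: [-0.3, -0.8, -1.1]
grip_width: 0.346
grasp_force: 45.6
```

Request:
apply_moves(rows=[{"x": 0,"y": 0,"z": 0,"ax": 0,"ay": 0,"az": 0,"gripper": 0.9}])

```text
clock: 6.23
position: [0.6377, 0.171, 0.0703]
ee_rot: [0.722, 0.692, -0.001, -0.0]
ft_force: [-0.2, -1.7, 0.6]
grip_width: 0.344
grasp_force: 45.6
```

```bash
python3 plan.py .6376 .1756 .0475 87.8 1
```

```text
pos [0.6377 0.171  0.0703] yaw 87.6 tilt fix ax,ay [-0.09  0.07] j [ 0.25  0.71 -0.84  1.5   0.55  1.18 -0.72] t 6.2
1 rows: xyz [ 4.6 -0.2 22.8] az -0.24 | step 23.2 | one-shift xyz [ 4.6 -0.2 22.8]
```

Request:
apply_moves(rows=[{"x": 2,"y": 0,"z": 0,"ax": 0,"ay": 0,"az": 0,"gripper": 0.9},{"x": 0,"y": 0,"z": 0,"ax": 0,"ay": 0,"az": 0,"gripper": 0.9},{"x": 0,"y": 0,"z": 0,"ax": 0,"ay": 0,"az": 0,"gripper": 0.9}])

```text
clock: 6.48
position: [0.6392, 0.1748, 0.0725]
ee_rot: [0.721, 0.692, 0.001, 0.001]
ft_force: [-0.0, 0.3, -0.5]
grip_width: 0.344
grasp_force: 45.6
```

```bash
python3 plan.py .6376 .1756 .0475 87.8 1
```

```text
pos [0.6392 0.1748 0.0725] yaw 87.7 tilt fix ax,ay [ 0.16 -0.05] j [ 0.25  0.7  -0.84  1.5   0.55  1.18 -0.72] t 6.5
1 rows: xyz [ 0.7 -1.7 25. ] az -0.14 | step 25.1 | one-shift xyz [ 0.7 -1.7 25. ]
```

Request:
apply_moves(rows=[{"x": 0,"y": -1,"z": 8,"ax": 0,"ay": 0,"az": 0,"gripper": 0.9},{"x": 0,"y": 0,"z": 8,"ax": 0,"ay": 0,"az": 0,"gripper": 0.9},{"x": 0,"y": 0,"z": 5,"ax": 0,"ay": 0,"az": 0,"gripper": 0.9},{"x": 0,"y": 0,"z": 0,"ax": 0,"ay": 0,"az": 0,"gripper": 0.9},{"x": 0,"y": 0,"z": 0,"ax": 0,"ay": 0,"az": 0,"gripper": 0.9}])

```text
clock: 6.9
position: [0.637, 0.1742, 0.0486]
ee_rot: [0.721, 0.693, -0.0, -0.0]
ft_force: [0.4, 0.6, -1.1]
grip_width: 0.344
grasp_force: 46.1
```

Request:
apply_moves(rows=[{"x": 0,"y": 0,"z": 1,"ax": 0,"ay": 0,"az": 0,"gripper": 0.9},{"x": 0,"y": 0,"z": 1,"ax": 0,"ay": 0,"az": 0,"gripper": 0.9},{"x": 0,"y": 0,"z": 1,"ax": 0,"ay": 0,"az": 0,"gripper": 0.9},{"x": 0,"y": 0,"z": 0,"ax": 0,"ay": 0,"az": 0,"gripper": 0.9},{"x": 0,"y": 0,"z": 0,"ax": 0,"ay": 0,"az": 0,"gripper": 0.9}])

```text
clock: 7.32
position: [0.6371, 0.1743, 0.0481]
ee_rot: [0.721, 0.693, -0.0, 0.0]
ft_force: [-9.0, -4.8, 18.1]
grip_width: 0.349
grasp_force: 48.4
```

Seated (18 N on the floor). Releasing with a partial opening, then lifting.

Request:
apply_moves(rows=[{"x": 0,"y": 0,"z": -1,"ax": 0,"ay": 0,"az": 0,"gripper": 0.45},{"x": 0,"y": 0,"z": 0,"ax": 0,"ay": 0,"az": 0,"gripper": 0.4},{"x": 0,"y": 0,"z": 0,"ax": 0,"ay": 0,"az": 0,"gripper": 0.4},{"x": 0,"y": 0,"z": 0,"ax": 0,"ay": 0,"az": 0,"gripper": 0.4}])

```text
clock: 7.65
position: [0.6372, 0.1743, 0.047]
ee_rot: [0.721, 0.693, -0.0, -0.0]
ft_force: [-0.2, -0.4, 0.5]
grip_width: 0.6
grasp_force: 0.0
```

Request:
apply_moves(rows=[{"x": 0,"y": 0,"z": -15,"ax": 0,"ay": 0,"az": 0,"gripper": 0.4},{"x": 0,"y": 0,"z": -30,"ax": 0,"ay": 0,"az": 0,"gripper": 0.4},{"x": 0,"y": 0,"z": -35,"ax": 0,"ay": 0,"az": 0,"gripper": 0.4},{"x": 0,"y": 0,"z": -35,"ax": 0,"ay": 0,"az": 0,"gripper": 0.2},{"x": 0,"y": 0,"z": -30,"ax": 0,"ay": 0,"az": 0,"gripper": 0}])

```text
clock: 8.07
position: [0.6373, 0.1748, 0.1959]
ee_rot: [0.721, 0.693, 0.001, 0.0]
ft_force: [1.0, 0.4, -0.8]
grip_width: 0.863
grasp_force: 0.0
```

```bash
python3 plan.py .4387 .0336 .2 -4.1 15;python3 plan.py .4387 .0336 .2 175.9 15; python3 - <<'E'
from h import *
t=camera("top"); cv2.imwrite("pics/t2.png",t["color"][:,:,::-1])
E
```

```text
pos [0.6373 0.1748 0.1959] yaw 87.7 tilt fix ax,ay [ 0.09 -0.05] j [ 0.27  0.59 -0.9   1.38  0.46  1.38 -0.67] t 8.1
15 rows: xyz [-17.9  -3.   -0.3] az 6.12 | step 18.1 | one-shift xyz [-149.1 -192.8   -4.6]
pos [0.6373 0.1748 0.1959] yaw 87.7 tilt fix ax,ay [ 0.09 -0.05] j [ 0.27  0.59 -0.9   1.38  0.46  1.38 -0.67] t 8.1
15 rows: xyz [  1.1 -17.9  -0.3] az -5.88 | step 18.0 | one-shift xyz [-149.1 -192.8   -4.6]
```

Request:
apply_moves(rows=[{"x": -17.9,"y": -3,"z": 0,"ax": 0,"ay": 0,"az": 6.12,"gripper": 0},{"x": -17.9,"y": -3,"z": 0,"ax": 0,"ay": 0,"az": 6.12,"gripper": 0},{"x": -17.9,"y": -3,"z": 0,"ax": 0,"ay": 0,"az": 6.12,"gripper": 0},{"x": -17.9,"y": -3,"z": 0,"ax": 0,"ay": 0,"az": 6.12,"gripper": 0},{"x": -17.9,"y": -3,"z": 0,"ax": 0,"ay": 0,"az": 6.12,"gripper": 0}])

```text
clock: 8.53
position: [0.6004, 0.0916, 0.1929]
ee_rot: [0.88, 0.475, 0.0, 0.0]
ft_force: [0.4, 0.7, 0.2]
grip_width: 0.996
grasp_force: 0.0
```

Request:
apply_moves(rows=[{"x": -17.9,"y": -3,"z": 0,"ax": 0,"ay": 0,"az": 6.12,"gripper": 0},{"x": -17.9,"y": -3,"z": 0,"ax": 0,"ay": 0,"az": 6.12,"gripper": 0},{"x": -17.9,"y": -3,"z": 0,"ax": 0,"ay": 0,"az": 6.12,"gripper": 0},{"x": -17.9,"y": -3,"z": 0,"ax": 0,"ay": 0,"az": 6.12,"gripper": 0},{"x": -17.9,"y": -3,"z": 0,"ax": 0,"ay": 0,"az": 6.12,"gripper": 0}])

```text
clock: 8.95
position: [0.5268, 0.04, 0.1929]
ee_rot: [0.974, 0.226, 0.0, 0.0]
ft_force: [0.3, 0.7, 0.4]
grip_width: 1.003
grasp_force: 0.0
```

Request:
apply_moves(rows=[{"x": -17.9,"y": -3,"z": 0,"ax": 0,"ay": 0,"az": 6.12,"gripper": 0},{"x": -17.9,"y": -3,"z": 0,"ax": 0,"ay": 0,"az": 6.12,"gripper": 0},{"x": -17.9,"y": -3,"z": 0,"ax": 0,"ay": 0,"az": 6.12,"gripper": 0},{"x": -17.9,"y": -3,"z": 0,"ax": 0,"ay": 0,"az": 6.12,"gripper": 0},{"x": -17.9,"y": -3,"z": 0,"ax": 0,"ay": 0,"az": 6.12,"gripper": 0}])

```text
clock: 9.37
position: [0.4372, 0.0332, 0.1928]
ee_rot: [0.999, -0.039, 0.0, 0.0]
ft_force: [1.0, -0.3, -0.1]
grip_width: 0.997
grasp_force: 0.0
```

Request:
apply_moves(rows=[{"x": 0,"y": 0,"z": 20,"ax": 0,"ay": 0,"az": 0,"gripper": 0},{"x": 0,"y": 0,"z": 20,"ax": 0,"ay": 0,"az": 0,"gripper": 0},{"x": 0,"y": 0,"z": 10,"ax": 0,"ay": 0,"az": 0,"gripper": 0},{"x": 0,"y": 0,"z": 0,"ax": 0,"ay": 0,"az": 0,"gripper": 0},{"x": 0,"y": 0,"z": 0,"ax": 0,"ay": 0,"az": 0,"gripper": 0}])

```text
clock: 9.78
position: [0.4381, 0.0335, 0.1427]
ee_rot: [0.999, -0.036, -0.0, -0.0]
ft_force: [1.7, 0.7, -0.1]
grip_width: 1.003
grasp_force: 0.0
```

```bash
python3 plan.py .4387 .0336 .04 -4.1 4; python3 - <<'E'
from h import *
t=camera("side"); w=camera("wrist")
k=np.hstack([cv2.resize(t["color"][150:360,170:370],(400,420)),cv2.resize(w["color"][:,:],(400,300))[:, :].__class__(0) if 0 else cv2.copyMakeBorder(cv2.resize(w["color"],(400,300)),0,120,0,0,cv2.BORDER_CONSTANT)])
cv2.imwrite("pics/p2.png",k[:,:,::-1])
E
```

```text
pos [0.4381 0.0335 0.1427] yaw -4.1 tilt fix ax,ay [-0.02  0.03] j [ 0.57  0.06 -0.76  2.02  0.05  1.08 -1.85] t 9.8
4 rows: xyz [ 0.2 -0.  25.7] az 0.0 | step 25.7 | one-shift xyz [ 7.000e-01 -1.000e-01  1.027e+02]
```

View pics/p2.png

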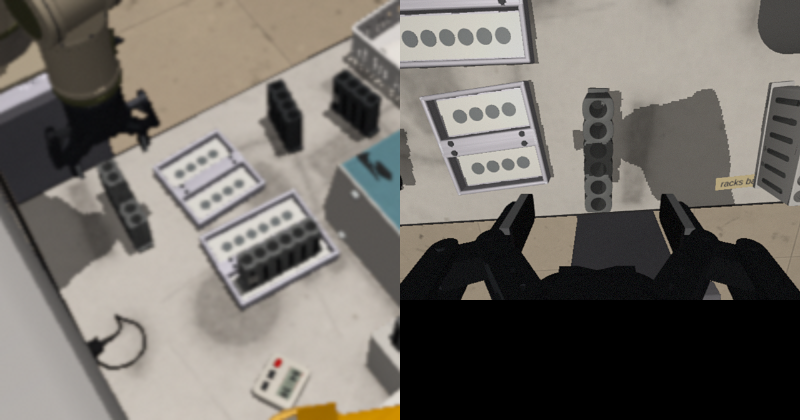

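The first cassette stands well in the far lane (right half of the side view around (280,255)). The second is centred between the fingers. Grasping it.

Request:
apply_moves(rows=[{"x": 0,"y": 0,"z": 30,"ax": 0,"ay": 0,"az": 0,"gripper": 0},{"x": 0,"y": 0,"z": 30,"ax": 0,"ay": 0,"az": 0,"gripper": 0},{"x": 0,"y": 0,"z": 28,"ax": 0,"ay": 0,"az": 0,"gripper": 0},{"x": 0,"y": 0,"z": 15,"ax": 0,"ay": 0,"az": 0,"gripper": 0},{"x": 0,"y": 0,"z": 0,"ax": 0,"ay": 0,"az": 0,"gripper": 0}])

```text
clock: 10.3
position: [0.4366, 0.0332, 0.0373]
ee_rot: [0.999, -0.036, -0.002, -0.0]
ft_force: [-0.4, 0.5, 0.5]
grip_width: 1.004
grasp_force: 0.0
```

Request:
apply_moves(newtons=40, rows=[{"x": 0,"y": 0,"z": 0,"ax": 0,"ay": 0,"az": 0,"gripper": 0.4},{"x": 0,"y": 0,"z": 0,"ax": 0,"ay": 0,"az": 0,"gripper": 0.9},{"x": 0,"y": 0,"z": 0,"ax": 0,"ay": 0,"az": 0,"gripper": 0.9},{"x": 0,"y": 0,"z": 0,"ax": 0,"ay": 0,"az": 0,"gripper": 0.9},{"x": 0,"y": 0,"z": 0,"ax": 0,"ay": 0,"az": 0,"gripper": 0.9}])

```text
clock: 10.72
position: [0.4388, 0.0331, 0.0403]
ee_rot: [0.999, -0.036, 0.001, 0.0]
ft_force: [-1.8, -0.2, 9.4]
grip_width: 0.345
grasp_force: 43.2
```

Request:
apply_moves(rows=[{"x": 0,"y": 0,"z": -20,"ax": 0,"ay": 0,"az": 0,"gripper": 0.9},{"x": 0,"y": 0,"z": -30,"ax": 0,"ay": 0,"az": 0,"gripper": 0.9},{"x": 0,"y": 0,"z": -35,"ax": 0,"ay": 0,"az": 0,"gripper": 0.9},{"x": 0,"y": 0,"z": -35,"ax": 0,"ay": 0,"az": 0,"gripper": 0.9},{"x": 0,"y": 0,"z": -30,"ax": 0,"ay": 0,"az": 0,"gripper": 0.9}])

```text
clock: 11.13
position: [0.438, 0.0335, 0.1919]
ee_rot: [0.999, -0.036, 0.001, 0.0]
ft_force: [1.1, 0.4, -1.4]
grip_width: 0.343
grasp_force: 41.9
```

```bash
python3 plan.py .5686 .1783 .18 87.8 15
```

```text
pos [0.438  0.0335 0.1919] yaw -4.1 tilt fix ax,ay [ 0.01 -0.09] j [ 0.6  -0.01 -0.76  1.96 -0.    1.19 -1.8 ] t 11.1
15 rows: xyz [14.3 -2.3  0.8] az -6.13 | step 14.5 | one-shift xyz [ 119.9 -153.8   12. ]
```

Request:
apply_moves(rows=[{"x": 14.3,"y": -2.3,"z": 0.8,"ax": 0,"ay": 0,"az": -6.13,"gripper": 0.9},{"x": 14.3,"y": -2.3,"z": 0.8,"ax": 0,"ay": 0,"az": -6.13,"gripper": 0.9},{"x": 14.3,"y": -2.3,"z": 0.8,"ax": 0,"ay": 0,"az": -6.13,"gripper": 0.9},{"x": 14.3,"y": -2.3,"z": 0.8,"ax": 0,"ay": 0,"az": -6.13,"gripper": 0.9},{"x": 14.3,"y": -2.3,"z": 0.8,"ax": 0,"ay": 0,"az": -6.13,"gripper": 0.9}])

```text
clock: 11.55
position: [0.5071, 0.0542, 0.1855]
ee_rot: [0.973, 0.232, 0.0, 0.0]
ft_force: [-0.3, -0.1, -1.3]
grip_width: 0.348
grasp_force: 41.9
```

Request:
apply_moves(rows=[{"x": 14.3,"y": -2.3,"z": 0.8,"ax": 0,"ay": 0,"az": -6.13,"gripper": 0.9},{"x": 14.3,"y": -2.3,"z": 0.8,"ax": 0,"ay": 0,"az": -6.13,"gripper": 0.9},{"x": 14.3,"y": -2.3,"z": 0.8,"ax": 0,"ay": 0,"az": -6.13,"gripper": 0.9},{"x": 14.3,"y": -2.3,"z": 0.8,"ax": 0,"ay": 0,"az": -6.13,"gripper": 0.9},{"x": 14.3,"y": -2.3,"z": 0.8,"ax": 0,"ay": 0,"az": -6.13,"gripper": 0.9}])

```text
clock: 11.97
position: [0.5549, 0.1077, 0.1814]
ee_rot: [0.877, 0.48, 0.0, 0.0]
ft_force: [0.2, 0.1, -1.5]
grip_width: 0.343
grasp_force: 41.9
```

Request:
apply_moves(rows=[{"x": 14.3,"y": -2.3,"z": 0.8,"ax": 0,"ay": 0,"az": -6.13,"gripper": 0.9},{"x": 14.3,"y": -2.3,"z": 0.8,"ax": 0,"ay": 0,"az": -6.13,"gripper": 0.9},{"x": 14.3,"y": -2.3,"z": 0.8,"ax": 0,"ay": 0,"az": -6.13,"gripper": 0.9},{"x": 14.3,"y": -2.3,"z": 0.8,"ax": 0,"ay": 0,"az": -6.13,"gripper": 0.9},{"x": 14.3,"y": -2.3,"z": 0.8,"ax": 0,"ay": 0,"az": -6.13,"gripper": 0.9}])

```text
clock: 12.38
position: [0.5688, 0.1781, 0.1774]
ee_rot: [0.719, 0.695, -0.0, 0.0]
ft_force: [-0.3, 0.1, -1.7]
grip_width: 0.35
grasp_force: 41.9
```

Request:
apply_moves(rows=[{"x": 0,"y": 0,"z": 30,"ax": 0,"ay": 0,"az": 0,"gripper": 0.9},{"x": 0,"y": 0,"z": 30,"ax": 0,"ay": 0,"az": 0,"gripper": 0.9},{"x": 0,"y": 0,"z": 0,"ax": 0,"ay": 0,"az": 0,"gripper": 0.9},{"x": 0,"y": 0,"z": 0,"ax": 0,"ay": 0,"az": 0,"gripper": 0.9},{"x": 0,"y": 0,"z": 0,"ax": 0,"ay": 0,"az": 0,"gripper": 0.9}])

```text
clock: 12.8
position: [0.5692, 0.1779, 0.119]
ee_rot: [0.721, 0.693, 0.001, 0.0]
ft_force: [0.7, 0.2, -0.5]
grip_width: 0.346
grasp_force: 41.8
```

```bash
python3 plan.py .5686 .1783 .0473 87.8 1
```

```text
pos [0.5692 0.1779 0.119 ] yaw 87.8 tilt fix ax,ay [ 0.08 -0.03] j [ 0.34  0.54 -0.93  1.65  0.46  1.19 -0.74] t 12.8
1 rows: xyz [ 0.3 -0.7 71.7] az 0.0 | step 71.7 | one-shift xyz [ 0.3 -0.7 71.7]
```

Request:
apply_moves(rows=[{"x": 0,"y": 0,"z": 20,"ax": 0,"ay": 0,"az": 0,"gripper": 0.9},{"x": 0,"y": 0,"z": 20,"ax": 0,"ay": 0,"az": 0,"gripper": 0.9},{"x": 0,"y": 0,"z": 5,"ax": 0,"ay": 0,"az": 0,"gripper": 0.9},{"x": 0,"y": 0,"z": 0,"ax": 0,"ay": 0,"az": 0,"gripper": 0.9},{"x": 0,"y": 0,"z": 0,"ax": 0,"ay": 0,"az": 0,"gripper": 0.9}])

```text
clock: 13.22
position: [0.5693, 0.1781, 0.074]
ee_rot: [0.72, 0.693, 0.001, 0.0]
ft_force: [0.1, 0.5, -1.1]
grip_width: 0.351
grasp_force: 42.0
```

Request:
apply_moves(rows=[{"x": 0,"y": 0,"z": 10,"ax": 0,"ay": 0,"az": 0,"gripper": 0.9},{"x": 0,"y": 0,"z": 10,"ax": 0,"ay": 0,"az": 0,"gripper": 0.9},{"x": 0,"y": 0,"z": 5,"ax": 0,"ay": 0,"az": 0,"gripper": 0.9},{"x": 0,"y": 0,"z": 0,"ax": 0,"ay": 0,"az": 0,"gripper": 0.9},{"x": 0,"y": 0,"z": 0,"ax": 0,"ay": 0,"az": 0,"gripper": 0.9}])

```text
clock: 13.63
position: [0.5684, 0.1777, 0.0469]
ee_rot: [0.72, 0.694, -0.0, -0.0]
ft_force: [0.2, -0.1, -0.2]
grip_width: 0.343
grasp_force: 41.9
```

Request:
apply_moves(rows=[{"x": 0,"y": 0,"z": 1,"ax": 0,"ay": 0,"az": 0,"gripper": 0.9},{"x": 0,"y": 0,"z": 1,"ax": 0,"ay": 0,"az": 0,"gripper": 0.9},{"x": 0,"y": 0,"z": 0,"ax": 0,"ay": 0,"az": 0,"gripper": 0.9}])

```text
clock: 13.88
position: [0.5686, 0.1779, 0.0462]
ee_rot: [0.72, 0.694, -0.0, 0.0]
ft_force: [-3.8, -2.4, 10.4]
grip_width: 0.345
grasp_force: 43.4
```

Request:
apply_moves(rows=[{"x": 0,"y": 0,"z": -1,"ax": 0,"ay": 0,"az": 0,"gripper": 0.45},{"x": 0,"y": 0,"z": 0,"ax": 0,"ay": 0,"az": 0,"gripper": 0.4},{"x": 0,"y": 0,"z": 0,"ax": 0,"ay": 0,"az": 0,"gripper": 0.4},{"x": 0,"y": 0,"z": 0,"ax": 0,"ay": 0,"az": 0,"gripper": 0.4}])

```text
clock: 14.22
position: [0.5686, 0.1778, 0.0462]
ee_rot: [0.72, 0.694, -0.0, -0.0]
ft_force: [0.1, 0.2, -0.0]
grip_width: 0.6
grasp_force: 0.0
```

Request:
apply_moves(rows=[{"x": 0,"y": 0,"z": -15,"ax": 0,"ay": 0,"az": 0,"gripper": 0.4},{"x": 0,"y": 0,"z": -30,"ax": 0,"ay": 0,"az": 0,"gripper": 0.4},{"x": 0,"y": 0,"z": -35,"ax": 0,"ay": 0,"az": 0,"gripper": 0.4},{"x": 0,"y": 0,"z": -35,"ax": 0,"ay": 0,"az": 0,"gripper": 0.2},{"x": 0,"y": 0,"z": -35,"ax": 0,"ay": 0,"az": 0,"gripper": 0}])

```text
clock: 14.63
position: [0.5681, 0.178, 0.199]
ee_rot: [0.72, 0.694, 0.0, -0.0]
ft_force: [0.6, 0.4, 0.4]
grip_width: 0.864
grasp_force: 0.0
```

```bash
python3 plan.py .4354 .3161 .18 166.9 15
```

```text
pos [0.5681 0.178  0.199 ] yaw 87.9 tilt fix ax,ay [ 0.02 -0.02] j [ 0.37  0.46 -0.97  1.56  0.39  1.32 -0.69] t 14.6
15 rows: xyz [13.7 -2.2  1.3] az -5.27 | step 13.9 | one-shift xyz [ 133.  -137.8   19. ]
```

Request:
apply_moves(rows=[{"x": 0,"y": -26,"z": 0,"ax": 0,"ay": 0,"az": -5.27,"gripper": 0},{"x": 0,"y": -26,"z": 0,"ax": 0,"ay": 0,"az": -5.27,"gripper": 0},{"x": 0,"y": -26,"z": 0,"ax": 0,"ay": 0,"az": -5.27,"gripper": 0},{"x": 0,"y": -26,"z": 0,"ax": 0,"ay": 0,"az": -5.27,"gripper": 0},{"x": 0,"y": -15,"z": 0,"ax": 0,"ay": 0,"az": -5.27,"gripper": 0}])

```text
clock: 15.05
position: [0.4489, 0.1631, 0.1965]
ee_rot: [0.541, 0.841, -0.001, 0.0]
ft_force: [0.9, -1.2, 1.1]
grip_width: 0.999
grasp_force: 0.0
```

```bash
python3 plan.py .4354 .3161 .16 166.9 10
```

```text
pos [0.4489 0.1631 0.1965] yaw 114.6 tilt fix ax,ay [-0.08  0.08] j [ 0.68  0.19 -1.21  1.85  0.19  1.23 -0.16] t 15.1
10 rows: xyz [11.6 10.9  3.6] az -5.23 | step 16.3 | one-shift xyz [144.8  51.3  36.2]
```

Request:
apply_moves(rows=[{"x": 11.6,"y": 10.9,"z": 3.6,"ax": 0,"ay": 0,"az": -5.23,"gripper": 0},{"x": 11.6,"y": 10.9,"z": 3.6,"ax": 0,"ay": 0,"az": -5.23,"gripper": 0},{"x": 11.6,"y": 10.9,"z": 3.6,"ax": 0,"ay": 0,"az": -5.23,"gripper": 0},{"x": 11.6,"y": 10.9,"z": 3.6,"ax": 0,"ay": 0,"az": -5.23,"gripper": 0},{"x": 11.6,"y": 10.9,"z": 3.6,"ax": 0,"ay": 0,"az": -5.23,"gripper": 0}])

```text
clock: 15.47
position: [0.4635, 0.2413, 0.1791]
ee_rot: [0.337, 0.941, 0.0, 0.0]
ft_force: [-0.1, 0.5, -0.3]
grip_width: 1.001
grasp_force: 0.0
```

```bash
python3 plan.py .4354 .3161 .16 166.9 5
```

```text
pos [0.4635 0.2413 0.1791] yaw 140.6 tilt fix ax,ay [0.02 0.04] j [ 0.46  0.4  -1.23  1.77  0.4   1.26  0.02] t 15.5
5 rows: xyz [12.3 10.5  3.8] az -5.27 | step 16.6 | one-shift xyz [69.2 39.9 19. ]
```

Request:
apply_moves(rows=[{"x": 12.3,"y": 10.5,"z": 3.8,"ax": 0,"ay": 0,"az": -5.27,"gripper": 0},{"x": 12.3,"y": 10.5,"z": 3.8,"ax": 0,"ay": 0,"az": -5.27,"gripper": 0},{"x": 12.3,"y": 10.5,"z": 3.8,"ax": 0,"ay": 0,"az": -5.27,"gripper": 0},{"x": 12.3,"y": 10.5,"z": 3.8,"ax": 0,"ay": 0,"az": -5.27,"gripper": 0},{"x": 12.3,"y": 10.5,"z": 3.8,"ax": 0,"ay": 0,"az": -5.27,"gripper": 0}])

```text
clock: 15.88
position: [0.4351, 0.3167, 0.1601]
ee_rot: [0.114, 0.994, 0.0, 0.0]
ft_force: [-0.4, -0.9, 0.2]
grip_width: 1.004
grasp_force: 0.0
```

Request:
apply_moves(rows=[{"x": 0,"y": 0,"z": 0,"ax": 0,"ay": 0,"az": 0,"gripper": 0},{"x": 0,"y": 0,"z": 0,"ax": 0,"ay": 0,"az": 0,"gripper": 0}])

```text
clock: 16.05
position: [0.4347, 0.3165, 0.16]
ee_rot: [0.116, 0.993, 0.0, 0.0]
ft_force: [0.6, -0.5, 0.2]
grip_width: 0.999
grasp_force: 0.0
```

```bash
python3 plan.py .4354 .3161 .045 166.9 1; python3 - <<'E'
from h import *
t=camera("side"); w=camera("wrist")
k=np.hstack([cv2.resize(t["color"][130:340,220:420],(400,420)),cv2.copyMakeBorder(cv2.resize(w["color"],(400,300)),0,120,0,0,cv2.BORDER_CONSTANT)])
cv2.imwrite("pics/p3.png",k[:,:,::-1])
E
```

```text
pos [0.4347 0.3165 0.16  ] yaw 166.7 tilt fix ax,ay [0.01 0.  ] j [ 0.31  0.51 -1.27  1.75  0.51  1.27  0.24] t 16.1
1 rows: xyz [ -0.7  -0.2 115. ] az -0.18 | step 115.0 | one-shift xyz [ -0.7  -0.2 115. ]
```

View pics/p3.png

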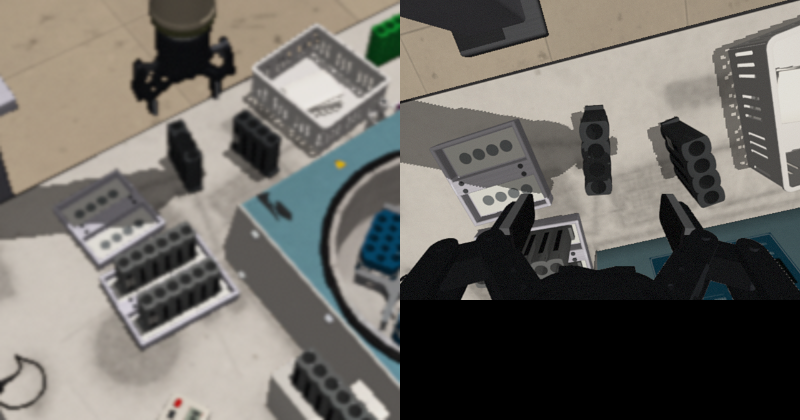

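Both sixes stand in their lanes, and the four is centred between the fingers. Descending to grasp.

Request:
apply_moves(rows=[{"x": 0,"y": 0,"z": 30,"ax": 0,"ay": 0,"az": 0,"gripper": 0},{"x": 0,"y": 0,"z": 30,"ax": 0,"ay": 0,"az": 0,"gripper": 0},{"x": 0,"y": 0,"z": 30,"ax": 0,"ay": 0,"az": 0,"gripper": 0},{"x": 0,"y": 0,"z": 20,"ax": 0,"ay": 0,"az": 0,"gripper": 0},{"x": 0,"y": 0,"z": 5,"ax": 0,"ay": 0,"az": 0,"gripper": 0}])

```text
clock: 16.57
position: [0.4349, 0.3134, 0.0416]
ee_rot: [0.117, 0.993, -0.002, -0.001]
ft_force: [-1.3, -0.4, -0.2]
grip_width: 1.001
grasp_force: 0.0
```

Request:
apply_moves(newtons=40, rows=[{"x": 0,"y": 0,"z": 0,"ax": 0,"ay": 0,"az": 0,"gripper": 0.4},{"x": 0,"y": 0,"z": 0,"ax": 0,"ay": 0,"az": 0,"gripper": 0.9},{"x": 0,"y": 0,"z": 0,"ax": 0,"ay": 0,"az": 0,"gripper": 0.9},{"x": 0,"y": 0,"z": 0,"ax": 0,"ay": 0,"az": 0,"gripper": 0.9},{"x": 0,"y": 0,"z": 0,"ax": 0,"ay": 0,"az": 0,"gripper": 0.9}])

```text
clock: 16.98
position: [0.436, 0.3162, 0.0455]
ee_rot: [0.116, 0.993, 0.0, 0.001]
ft_force: [-0.3, -1.8, 7.3]
grip_width: 0.352
grasp_force: 38.6
```

Request:
apply_moves(rows=[{"x": 0,"y": 0,"z": -20,"ax": 0,"ay": 0,"az": 0,"gripper": 0.9},{"x": 0,"y": 0,"z": -30,"ax": 0,"ay": 0,"az": 0,"gripper": 0.9},{"x": 0,"y": 0,"z": -35,"ax": 0,"ay": 0,"az": 0,"gripper": 0.9},{"x": 0,"y": 0,"z": -35,"ax": 0,"ay": 0,"az": 0,"gripper": 0.9},{"x": 0,"y": 0,"z": -30,"ax": 0,"ay": 0,"az": 0,"gripper": 0.9}])

```text
clock: 17.4
position: [0.4351, 0.3161, 0.1969]
ee_rot: [0.116, 0.993, 0.0, 0.001]
ft_force: [1.3, 0.3, -1.0]
grip_width: 0.352
grasp_force: 39.3
```

```bash
python3 plan.py .4155 .1627 .17 94 15;  python3 plan.py .4848 .1677 .17 94 15
```

```text
pos [0.4351 0.3161 0.1969] yaw 166.7 tilt fix ax,ay [0.04 0.06] j [ 0.33  0.48 -1.31  1.71  0.47  1.33  0.27] t 17.4
15 rows: xyz [-7.1 -8.5  1.8] az 4.85 | step 11.2 | one-shift xyz [ -16.2 -153.8   26.8]
pos [0.4351 0.3161 0.1969] yaw 166.7 tilt fix ax,ay [0.04 0.06] j [ 0.33  0.48 -1.31  1.71  0.47  1.33  0.27] t 17.4
15 rows: xyz [-10.2  -4.6   1.8] az 4.85 | step 11.3 | one-shift xyz [ -82.5 -133.    26.9]
```

Request:
apply_moves(rows=[{"x": -10.2,"y": -4.6,"z": 1.8,"ax": 0,"ay": 0,"az": 4.85,"gripper": 0.9},{"x": -10.2,"y": -4.6,"z": 1.8,"ax": 0,"ay": 0,"az": 4.85,"gripper": 0.9},{"x": -10.2,"y": -4.6,"z": 1.8,"ax": 0,"ay": 0,"az": 4.85,"gripper": 0.9},{"x": -10.2,"y": -4.6,"z": 1.8,"ax": 0,"ay": 0,"az": 4.85,"gripper": 0.9},{"x": -10.2,"y": -4.6,"z": 1.8,"ax": 0,"ay": 0,"az": 4.85,"gripper": 0.9}])

```text
clock: 17.82
position: [0.4733, 0.2746, 0.1856]
ee_rot: [0.324, 0.946, 0.0, 0.0]
ft_force: [-0.2, -0.3, -1.1]
grip_width: 0.351
grasp_force: 39.4
```

Request:
apply_moves(rows=[{"x": -10.2,"y": -4.6,"z": 1.8,"ax": 0,"ay": 0,"az": 4.85,"gripper": 0.9},{"x": -10.2,"y": -4.6,"z": 1.8,"ax": 0,"ay": 0,"az": 4.85,"gripper": 0.9},{"x": -10.2,"y": -4.6,"z": 1.8,"ax": 0,"ay": 0,"az": 4.85,"gripper": 0.9},{"x": -10.2,"y": -4.6,"z": 1.8,"ax": 0,"ay": 0,"az": 4.85,"gripper": 0.9},{"x": -10.2,"y": -4.6,"z": 1.8,"ax": 0,"ay": 0,"az": 4.85,"gripper": 0.9}])

```text
clock: 18.23
position: [0.4907, 0.2218, 0.1766]
ee_rot: [0.516, 0.857, 0.0, 0.0]
ft_force: [0.3, -0.1, -0.4]
grip_width: 0.35
grasp_force: 39.4
```

Request:
apply_moves(rows=[{"x": -10.2,"y": -4.6,"z": 1.8,"ax": 0,"ay": 0,"az": 4.85,"gripper": 0.9},{"x": -10.2,"y": -4.6,"z": 1.8,"ax": 0,"ay": 0,"az": 4.85,"gripper": 0.9},{"x": -10.2,"y": -4.6,"z": 1.8,"ax": 0,"ay": 0,"az": 4.85,"gripper": 0.9},{"x": -10.2,"y": -4.6,"z": 1.8,"ax": 0,"ay": 0,"az": 4.85,"gripper": 0.9},{"x": -10.2,"y": -4.6,"z": 1.8,"ax": 0,"ay": 0,"az": 4.85,"gripper": 0.9}])

```text
clock: 18.65
position: [0.4849, 0.1665, 0.1676]
ee_rot: [0.684, 0.729, 0.0, 0.0]
ft_force: [-0.5, -0.4, -0.4]
grip_width: 0.345
grasp_force: 39.4
```

Request:
apply_moves(rows=[{"x": 0,"y": 0,"z": 25,"ax": 0,"ay": 0,"az": 0,"gripper": 0.9},{"x": 0,"y": 0,"z": 25,"ax": 0,"ay": 0,"az": 0,"gripper": 0.9},{"x": 0,"y": 0,"z": 0,"ax": 0,"ay": 0,"az": 0,"gripper": 0.9},{"x": 0,"y": 0,"z": 0,"ax": 0,"ay": 0,"az": 0,"gripper": 0.9},{"x": 0,"y": 0,"z": 0,"ax": 0,"ay": 0,"az": 0,"gripper": 0.9}])

```text
clock: 19.07
position: [0.4853, 0.1677, 0.1187]
ee_rot: [0.682, 0.731, 0.001, 0.0]
ft_force: [0.5, -0.5, -1.6]
grip_width: 0.351
grasp_force: 39.3
```

```bash
python3 plan.py .4848 .1677 .0515 94 1
```

```text
pos [0.4853 0.1677 0.1187] yaw 94.0 tilt fix ax,ay [ 0.06 -0.03] j [ 0.45  0.36 -1.01  1.86  0.34  1.11 -0.61] t 19.1
1 rows: xyz [ 0.  -0.6 67.2] az -0.04 | step 67.2 | one-shift xyz [ 0.  -0.6 67.2]
```

Request:
apply_moves(rows=[{"x": 0,"y": 0,"z": 20,"ax": 0,"ay": 0,"az": 0,"gripper": 0.9},{"x": 0,"y": 0,"z": 20,"ax": 0,"ay": 0,"az": 0,"gripper": 0.9},{"x": 0,"y": 0,"z": 0,"ax": 0,"ay": 0,"az": 0,"gripper": 0.9},{"x": 0,"y": 0,"z": 0,"ax": 0,"ay": 0,"az": 0,"gripper": 0.9},{"x": 0,"y": 0,"z": 0,"ax": 0,"ay": 0,"az": 0,"gripper": 0.9}])

```text
clock: 19.48
position: [0.4857, 0.1676, 0.079]
ee_rot: [0.682, 0.731, 0.001, 0.0]
ft_force: [-0.2, -0.0, -1.5]
grip_width: 0.351
grasp_force: 39.3
```

Request:
apply_moves(rows=[{"x": 0,"y": 0,"z": 10,"ax": 0,"ay": 0,"az": 0,"gripper": 0.9},{"x": 0,"y": 0,"z": 10,"ax": 0,"ay": 0,"az": 0,"gripper": 0.9},{"x": 0,"y": 0,"z": 5.5,"ax": 0,"ay": 0,"az": 0,"gripper": 0.9},{"x": 0,"y": 0,"z": 0,"ax": 0,"ay": 0,"az": 0,"gripper": 0.9},{"x": 0,"y": 0,"z": 0,"ax": 0,"ay": 0,"az": 0,"gripper": 0.9}])

```text
clock: 19.9
position: [0.4847, 0.1671, 0.0513]
ee_rot: [0.682, 0.731, -0.0, -0.0]
ft_force: [-0.3, -0.2, -1.0]
grip_width: 0.344
grasp_force: 39.6
```

Request:
apply_moves(rows=[{"x": 0,"y": 0,"z": 1,"ax": 0,"ay": 0,"az": 0,"gripper": 0.9},{"x": 0,"y": 0,"z": 1,"ax": 0,"ay": 0,"az": 0,"gripper": 0.9},{"x": 0,"y": 0,"z": 0,"ax": 0,"ay": 0,"az": 0,"gripper": 0.9}])

```text
clock: 20.15
position: [0.4849, 0.1671, 0.0508]
ee_rot: [0.682, 0.731, -0.0, 0.0]
ft_force: [-6.9, -3.4, 18.5]
grip_width: 0.347
grasp_force: 41.7
```

Request:
apply_moves(rows=[{"x": 0,"y": 0,"z": -1,"ax": 0,"ay": 0,"az": 0,"gripper": 0.45},{"x": 0,"y": 0,"z": 0,"ax": 0,"ay": 0,"az": 0,"gripper": 0.4},{"x": 0,"y": 0,"z": 0,"ax": 0,"ay": 0,"az": 0,"gripper": 0.4},{"x": 0,"y": 0,"z": 0,"ax": 0,"ay": 0,"az": 0,"gripper": 0.4}])

```text
clock: 20.48
position: [0.4849, 0.1669, 0.0506]
ee_rot: [0.683, 0.731, -0.0, -0.0]
ft_force: [-0.4, -0.1, 0.1]
grip_width: 0.605
grasp_force: 0.0
```

Request:
apply_moves(rows=[{"x": 0,"y": 0,"z": -15,"ax": 0,"ay": 0,"az": 0,"gripper": 0.4},{"x": 0,"y": 0,"z": -30,"ax": 0,"ay": 0,"az": 0,"gripper": 0.4},{"x": 0,"y": 0,"z": -35,"ax": 0,"ay": 0,"az": 0,"gripper": 0.4},{"x": 0,"y": 0,"z": -35,"ax": 0,"ay": 0,"az": 0,"gripper": 0.4},{"x": 0,"y": 0,"z": -35,"ax": 0,"ay": 0,"az": 0,"gripper": 0.4}])

```text
clock: 20.9
position: [0.4844, 0.1674, 0.2033]
ee_rot: [0.682, 0.731, 0.0, -0.0]
ft_force: [2.4, -0.4, 0.1]
grip_width: 0.597
grasp_force: 0.0
```

Request:
apply_moves(rows=[{"x": 0,"y": -20,"z": 0,"ax": 0,"ay": 0,"az": -6,"gripper": 0.4},{"x": 0,"y": -20,"z": 0,"ax": 0,"ay": 0,"az": -6,"gripper": 0.4},{"x": 0,"y": -15,"z": 0,"ax": 0,"ay": 0,"az": -6,"gripper": 0.4},{"x": 0,"y": 0,"z": 0,"ax": 0,"ay": 0,"az": -6,"gripper": 0.4},{"x": 0,"y": 0,"z": 0,"ax": 0,"ay": 0,"az": -6,"gripper": 0.4}])

```text
clock: 21.32
position: [0.4303, 0.1579, 0.2017]
ee_rot: [0.468, 0.884, -0.001, 0.001]
ft_force: [-0.2, 0.6, -0.0]
grip_width: 0.601
grasp_force: 0.0
```

```bash
python3 plan.py .4746 .4217 .17 189.6 15
```

```text
pos [0.4303 0.1579 0.2017] yaw 124.2 tilt fix ax,ay [-0.01  0.15] j [ 0.71  0.09 -1.19  1.89  0.09  1.22  0.09] t 21.3
15 rows: xyz [ 5.1 18.1  2.1] az -4.36 | step 19.0 | one-shift xyz [193.3 185.1  31.1]
```

Request:
apply_moves(rows=[{"x": 5.1,"y": 18.1,"z": 2.1,"ax": 0,"ay": 0,"az": -4.36,"gripper": 0.4},{"x": 5.1,"y": 18.1,"z": 2.1,"ax": 0,"ay": 0,"az": -4.36,"gripper": 0.4},{"x": 5.1,"y": 18.1,"z": 2.1,"ax": 0,"ay": 0,"az": -4.36,"gripper": 0.4},{"x": 5.1,"y": 18.1,"z": 2.1,"ax": 0,"ay": 0,"az": -4.36,"gripper": 0.4},{"x": 5.1,"y": 18.1,"z": 2.1,"ax": 0,"ay": 0,"az": -4.36,"gripper": 0.4}])

```text
clock: 21.73
position: [0.4805, 0.2383, 0.1909]
ee_rot: [0.293, 0.956, 0.0, 0.0]
ft_force: [-0.5, 0.0, -0.2]
grip_width: 0.595
grasp_force: 0.0
```

Request:
apply_moves(rows=[{"x": 5.1,"y": 18.1,"z": 2.1,"ax": 0,"ay": 0,"az": -4.36,"gripper": 0.4},{"x": 5.1,"y": 18.1,"z": 2.1,"ax": 0,"ay": 0,"az": -4.36,"gripper": 0.4},{"x": 5.1,"y": 18.1,"z": 2.1,"ax": 0,"ay": 0,"az": -4.36,"gripper": 0.4},{"x": 5.1,"y": 18.1,"z": 2.1,"ax": 0,"ay": 0,"az": -4.36,"gripper": 0.4},{"x": 5.1,"y": 18.1,"z": 2.1,"ax": 0,"ay": 0,"az": -4.36,"gripper": 0.4}])

```text
clock: 22.15
position: [0.4961, 0.3305, 0.1806]
ee_rot: [0.107, 0.994, 0.0, -0.0]
ft_force: [0.6, 0.0, 0.7]
grip_width: 0.598
grasp_force: 0.0
```

```bash
python3 plan.py .4746 .4217 .16 189.6 5
```

```text
pos [0.4961 0.3305 0.1806] yaw 167.7 tilt fix ax,ay [ 0.02 -0.  ] j [ 0.19  0.58 -1.17  1.58  0.54  1.35  0.32] t 22.1
5 rows: xyz [ 5.4 18.   4.1] az -4.38 | step 19.3 | one-shift xyz [40.4 84.5 20.6]
```

Request:
apply_moves(rows=[{"x": 5.4,"y": 18,"z": 4.1,"ax": 0,"ay": 0,"az": -4.38,"gripper": 0.4},{"x": 5.4,"y": 18,"z": 4.1,"ax": 0,"ay": 0,"az": -4.38,"gripper": 0.4},{"x": 5.4,"y": 18,"z": 4.1,"ax": 0,"ay": 0,"az": -4.38,"gripper": 0.4},{"x": 5.4,"y": 18,"z": 4.1,"ax": 0,"ay": 0,"az": -4.38,"gripper": 0.4},{"x": 5.4,"y": 18,"z": 4.1,"ax": 0,"ay": 0,"az": -4.38,"gripper": 0.4}])

```text
clock: 22.57
position: [0.4749, 0.4215, 0.1601]
ee_rot: [-0.084, 0.996, 0.0, -0.0]
ft_force: [0.2, -0.5, 0.4]
grip_width: 0.605
grasp_force: 0.0
```

Request:
apply_moves(rows=[{"x": 0,"y": 0,"z": 0,"ax": 0,"ay": 0,"az": 0,"gripper": 0.4},{"x": 0,"y": 0,"z": 0,"ax": 0,"ay": 0,"az": 0,"gripper": 0.4}])

```text
clock: 22.73
position: [0.474, 0.4216, 0.16]
ee_rot: [-0.083, 0.997, 0.0, -0.0]
ft_force: [0.1, -0.0, -0.9]
grip_width: 0.602
grasp_force: 0.0
```

```bash
python3 plan.py .4746 .4217 .045 189.6 1; python3 - <<'E'
from h import *
w=camera("wrist");t=camera("side")
k=np.hstack([cv2.resize(t["color"][130:340,240:440],(320,336)),cv2.resize(w["color"],(448,336))])
cv2.imwrite("pics/p4.png",k[:,:,::-1])
E
```

```text
pos [0.474  0.4216 0.16  ] yaw -170.5 tilt fix ax,ay [ 0.04 -0.03] j [-0.    0.71 -1.18  1.49  0.66  1.38  0.52] t 22.7
1 rows: xyz [-7.00e-01 -1.00e-01  1.15e+02] az -0.1 | step 115.0 | one-shift xyz [-7.00e-01 -1.00e-01  1.15e+02]
```

View pics/p4.png

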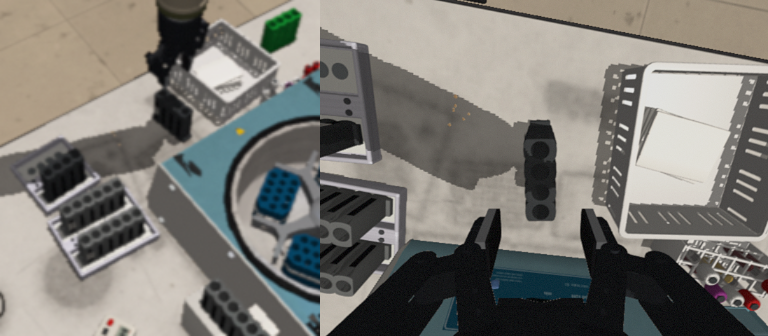

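The four is centred between the fingers (540 against 541), the basket is clear, and three cassettes are well placed. Descending.

Request:
apply_moves(rows=[{"x": 0,"y": 0,"z": 20,"ax": 0,"ay": 0,"az": 0,"gripper": 0.4},{"x": 0,"y": 0,"z": 20,"ax": 0,"ay": 0,"az": 0,"gripper": 0.4},{"x": 0,"y": 0,"z": 20,"ax": 0,"ay": 0,"az": 0,"gripper": 0.4},{"x": 0,"y": 0,"z": 15,"ax": 0,"ay": 0,"az": 0,"gripper": 0.4},{"x": 0,"y": 0,"z": 15,"ax": 0,"ay": 0,"az": 0,"gripper": 0.4}])

```text
clock: 23.25
position: [0.4757, 0.4198, 0.0686]
ee_rot: [-0.081, 0.997, -0.0, 0.0]
ft_force: [0.3, 1.2, -0.0]
grip_width: 0.599
grasp_force: 0.0
```

Request:
apply_moves(rows=[{"x": 0,"y": 0,"z": 15,"ax": 0,"ay": 0,"az": 0,"gripper": 0.4},{"x": 0,"y": 0,"z": 10,"ax": 0,"ay": 0,"az": 0,"gripper": 0.4},{"x": 0,"y": 0,"z": 0,"ax": 0,"ay": 0,"az": 0,"gripper": 0.4}])

```text
clock: 23.5
position: [0.4744, 0.4198, 0.0421]
ee_rot: [-0.082, 0.997, -0.001, -0.001]
ft_force: [0.7, -0.7, -0.8]
grip_width: 0.602
grasp_force: 0.0
```

Request:
apply_moves(newtons=40, rows=[{"x": 0,"y": 0,"z": 0,"ax": 0,"ay": 0,"az": 0,"gripper": 0.5},{"x": 0,"y": 0,"z": 0,"ax": 0,"ay": 0,"az": 0,"gripper": 0.9},{"x": 0,"y": 0,"z": 0,"ax": 0,"ay": 0,"az": 0,"gripper": 0.9},{"x": 0,"y": 0,"z": 0,"ax": 0,"ay": 0,"az": 0,"gripper": 0.9},{"x": 0,"y": 0,"z": 0,"ax": 0,"ay": 0,"az": 0,"gripper": 0.9}])

```text
clock: 23.92
position: [0.4751, 0.4214, 0.0453]
ee_rot: [-0.082, 0.997, 0.0, 0.001]
ft_force: [-0.2, 0.7, 5.1]
grip_width: 0.345
grasp_force: 40.6
```

Request:
apply_moves(rows=[{"x": 0,"y": 0,"z": -20,"ax": 0,"ay": 0,"az": 0,"gripper": 0.9},{"x": 0,"y": 0,"z": -30,"ax": 0,"ay": 0,"az": 0,"gripper": 0.9},{"x": 0,"y": 0,"z": -35,"ax": 0,"ay": 0,"az": 0,"gripper": 0.9},{"x": 0,"y": 0,"z": -35,"ax": 0,"ay": 0,"az": 0,"gripper": 0.9},{"x": 0,"y": 0,"z": -30,"ax": 0,"ay": 0,"az": 0,"gripper": 0.9}])

```text
clock: 24.33
position: [0.4747, 0.421, 0.1967]
ee_rot: [-0.082, 0.997, 0.0, 0.0]
ft_force: [0.4, 1.0, -0.7]
grip_width: 0.348
grasp_force: 39.9
```

```bash
python3 plan.py .4155 .1627 .19 94 20
```

```text
pos [0.4747 0.421  0.1967] yaw -170.6 tilt fix ax,ay [0.03 0.05] j [ 0.    0.68 -1.2   1.45  0.63  1.44  0.54] t 24.3
20 rows: xyz [ -5.8 -13.7   0.3] az 4.77 | step 14.9 | one-shift xyz [ 100.7 -245.1    6.5]
```

```bash
python3 plan.py .425 .27 .19 140 10
```

```text
pos [0.4747 0.421  0.1967] yaw -170.6 tilt fix ax,ay [0.03 0.05] j [ 0.    0.68 -1.2   1.45  0.63  1.44  0.54] t 24.3
10 rows: xyz [  1.5 -16.3   0.7] az 4.94 | step 16.4 | one-shift xyz [  73.8 -140.8    6.6]
```

Request:
apply_moves(rows=[{"x": 1.5,"y": -16.3,"z": 0.7,"ax": 0,"ay": 0,"az": 4.94,"gripper": 0.9},{"x": 1.5,"y": -16.3,"z": 0.7,"ax": 0,"ay": 0,"az": 4.94,"gripper": 0.9},{"x": 1.5,"y": -16.3,"z": 0.7,"ax": 0,"ay": 0,"az": 4.94,"gripper": 0.9},{"x": 1.5,"y": -16.3,"z": 0.7,"ax": 0,"ay": 0,"az": 4.94,"gripper": 0.9},{"x": 1.5,"y": -16.3,"z": 0.7,"ax": 0,"ay": 0,"az": 4.94,"gripper": 0.9}])

```text
clock: 24.75
position: [0.4668, 0.339, 0.1907]
ee_rot: [0.135, 0.991, -0.0, 0.0]
ft_force: [0.7, 0.0, -1.2]
grip_width: 0.347
grasp_force: 40.0
```

Request:
apply_moves(rows=[{"x": 1.5,"y": -16.3,"z": 0.7,"ax": 0,"ay": 0,"az": 4.94,"gripper": 0.9},{"x": 1.5,"y": -16.3,"z": 0.7,"ax": 0,"ay": 0,"az": 4.94,"gripper": 0.9},{"x": 1.5,"y": -16.3,"z": 0.7,"ax": 0,"ay": 0,"az": 4.94,"gripper": 0.9},{"x": 1.5,"y": -16.3,"z": 0.7,"ax": 0,"ay": 0,"az": 4.94,"gripper": 0.9},{"x": 1.5,"y": -16.3,"z": 0.7,"ax": 0,"ay": 0,"az": 4.94,"gripper": 0.9}])

```text
clock: 25.17
position: [0.4252, 0.269, 0.1871]
ee_rot: [0.344, 0.939, -0.0, 0.0]
ft_force: [-0.3, 0.3, 0.7]
grip_width: 0.351
grasp_force: 40.0
```

```bash
python3 plan.py .4155 .1627 .18 94 10
```

```text
pos [0.4252 0.269  0.1871] yaw 139.8 tilt fix ax,ay [-0.02  0.02] j [ 0.42  0.32 -1.22  1.8   0.31  1.24 -0.03] t 25.2
10 rows: xyz [-9.  -6.2  0.7] az 4.58 | step 11.0 | one-shift xyz [-61.3 -87.4   7.1]
```

Request:
apply_moves(rows=[{"x": -9,"y": -6.2,"z": 0.7,"ax": 0,"ay": 0,"az": 4.58,"gripper": 0.9},{"x": -9,"y": -6.2,"z": 0.7,"ax": 0,"ay": 0,"az": 4.58,"gripper": 0.9},{"x": -9,"y": -6.2,"z": 0.7,"ax": 0,"ay": 0,"az": 4.58,"gripper": 0.9},{"x": -9,"y": -6.2,"z": 0.7,"ax": 0,"ay": 0,"az": 4.58,"gripper": 0.9},{"x": -9,"y": -6.2,"z": 0.7,"ax": 0,"ay": 0,"az": 4.58,"gripper": 0.9}])

```text
clock: 25.58
position: [0.4315, 0.2154, 0.1838]
ee_rot: [0.523, 0.852, -0.0, 0.0]
ft_force: [-0.5, -0.5, -1.0]
grip_width: 0.352
grasp_force: 40.0
```

Request:
apply_moves(rows=[{"x": -9,"y": -6.2,"z": 0.7,"ax": 0,"ay": 0,"az": 4.58,"gripper": 0.9},{"x": -9,"y": -6.2,"z": 0.7,"ax": 0,"ay": 0,"az": 4.58,"gripper": 0.9},{"x": -9,"y": -6.2,"z": 0.7,"ax": 0,"ay": 0,"az": 4.58,"gripper": 0.9},{"x": -9,"y": -6.2,"z": 0.7,"ax": 0,"ay": 0,"az": 4.58,"gripper": 0.9},{"x": -9,"y": -6.2,"z": 0.7,"ax": 0,"ay": 0,"az": 4.58,"gripper": 0.9}])

```text
clock: 26.0
position: [0.4158, 0.1634, 0.1803]
ee_rot: [0.682, 0.731, -0.0, 0.0]
ft_force: [-0.1, -0.3, -0.8]
grip_width: 0.342
grasp_force: 40.0
```

Request:
apply_moves(rows=[{"x": 0,"y": 0,"z": 20,"ax": 0,"ay": 0,"az": 0,"gripper": 0.9},{"x": 0,"y": 0,"z": 20,"ax": 0,"ay": 0,"az": 0,"gripper": 0.9},{"x": 0,"y": 0,"z": 15,"ax": 0,"ay": 0,"az": 0,"gripper": 0.9},{"x": 0,"y": 0,"z": 0,"ax": 0,"ay": 0,"az": 0,"gripper": 0.9},{"x": 0,"y": 0,"z": 0,"ax": 0,"ay": 0,"az": 0,"gripper": 0.9}])

```text
clock: 26.42
position: [0.4155, 0.1641, 0.1253]
ee_rot: [0.68, 0.733, -0.0, -0.001]
ft_force: [-0.1, 0.5, -0.9]
grip_width: 0.342
grasp_force: 39.9
```

```bash
python3 plan.py .4155 .1627 .0515 94 1
```

```text
pos [0.4155 0.1641 0.1253] yaw 94.3 tilt fix ax,ay [-0.07 -0.01] j [ 0.57  0.17 -1.1   2.01  0.18  1.06 -0.53] t 26.4
1 rows: xyz [-1.4 -0.  73.8] az 0.27 | step 73.8 | one-shift xyz [-1.4 -0.  73.8]
```

Request:
apply_moves(rows=[{"x": -1,"y": 0,"z": 18,"ax": 0,"ay": 0,"az": 0,"gripper": 0.9},{"x": 0,"y": 0,"z": 18,"ax": 0,"ay": 0,"az": 0,"gripper": 0.9},{"x": 0,"y": 0,"z": 10,"ax": 0,"ay": 0,"az": 0,"gripper": 0.9},{"x": 0,"y": 0,"z": 0,"ax": 0,"ay": 0,"az": 0,"gripper": 0.9},{"x": 0,"y": 0,"z": 0,"ax": 0,"ay": 0,"az": 0,"gripper": 0.9}])

```text
clock: 26.83
position: [0.4163, 0.1633, 0.08]
ee_rot: [0.68, 0.733, 0.0, -0.0]
ft_force: [1.0, 0.8, -0.7]
grip_width: 0.346
grasp_force: 39.9
```

Request:
apply_moves(rows=[{"x": 0,"y": 0,"z": 10,"ax": 0,"ay": 0,"az": 0,"gripper": 0.9},{"x": 0,"y": 0,"z": 10,"ax": 0,"ay": 0,"az": 0,"gripper": 0.9},{"x": 0,"y": 0,"z": 6,"ax": 0,"ay": 0,"az": 0,"gripper": 0.9},{"x": 0,"y": 0,"z": 0,"ax": 0,"ay": 0,"az": 0,"gripper": 0.9},{"x": 0,"y": 0,"z": 0,"ax": 0,"ay": 0,"az": 0,"gripper": 0.9}])

```text
clock: 27.25
position: [0.4158, 0.163, 0.053]
ee_rot: [0.68, 0.733, -0.0, -0.0]
ft_force: [0.4, 0.4, -0.5]
grip_width: 0.348
grasp_force: 39.9
```

Request:
apply_moves(rows=[{"x": 0,"y": 0,"z": 1,"ax": 0,"ay": 0,"az": 0,"gripper": 0.9},{"x": 0,"y": 0,"z": 1,"ax": 0,"ay": 0,"az": 0,"gripper": 0.9},{"x": 0,"y": 0,"z": 0,"ax": 0,"ay": 0,"az": 0,"gripper": 0.9}])

```text
clock: 27.5
position: [0.4163, 0.1629, 0.0514]
ee_rot: [0.681, 0.733, 0.0, 0.0]
ft_force: [-0.7, 0.2, -1.0]
grip_width: 0.349
grasp_force: 39.9
```

Request:
apply_moves(rows=[{"x": 0,"y": 0,"z": 1,"ax": 0,"ay": 0,"az": 0,"gripper": 0.9},{"x": 0,"y": 0,"z": 0.5,"ax": 0,"ay": 0,"az": 0,"gripper": 0.9},{"x": 0,"y": 0,"z": 0,"ax": 0,"ay": 0,"az": 0,"gripper": 0.9}])

```text
clock: 27.75
position: [0.4164, 0.163, 0.0511]
ee_rot: [0.681, 0.733, -0.0, 0.001]
ft_force: [-6.7, -4.5, 23.7]
grip_width: 0.35
grasp_force: 42.8
```

Request:
apply_moves(rows=[{"x": 0,"y": 0,"z": -0.5,"ax": 0,"ay": 0,"az": 0,"gripper": 0.45},{"x": 0,"y": 0,"z": 0,"ax": 0,"ay": 0,"az": 0,"gripper": 0.4},{"x": 0,"y": 0,"z": 0,"ax": 0,"ay": 0,"az": 0,"gripper": 0.4},{"x": 0,"y": 0,"z": 0,"ax": 0,"ay": 0,"az": 0,"gripper": 0.4}])

```text
clock: 28.08
position: [0.4162, 0.1629, 0.0503]
ee_rot: [0.681, 0.733, 0.0, 0.0]
ft_force: [0.1, -0.2, 0.2]
grip_width: 0.599
grasp_force: 0.0
```

Request:
apply_moves(rows=[{"x": 0,"y": 0,"z": -15,"ax": 0,"ay": 0,"az": 0,"gripper": 0.4},{"x": 0,"y": 0,"z": -30,"ax": 0,"ay": 0,"az": 0,"gripper": 0.4},{"x": 0,"y": 0,"z": -35,"ax": 0,"ay": 0,"az": 0,"gripper": 0.4},{"x": 0,"y": 0,"z": -35,"ax": 0,"ay": 0,"az": 0,"gripper": 0.4},{"x": 0,"y": 0,"z": -35,"ax": 0,"ay": 0,"az": 0,"gripper": 0.4}])

```text
clock: 28.5
position: [0.4156, 0.1633, 0.2016]
ee_rot: [0.68, 0.733, -0.0, -0.0]
ft_force: [1.9, 0.1, 0.2]
grip_width: 0.602
grasp_force: 0.0
```

Request:
apply_moves(rows=[{"x": -30,"y": 0,"z": -10,"ax": 0,"ay": 0,"az": 0,"gripper": 0.4},{"x": -30,"y": 0,"z": -10,"ax": 0,"ay": 0,"az": 0,"gripper": 0.4},{"x": -30,"y": 0,"z": -10,"ax": 0,"ay": 0,"az": 0,"gripper": 0.4},{"x": -30,"y": 0,"z": -10,"ax": 0,"ay": 0,"az": 0,"gripper": 0.4},{"x": -20,"y": 0,"z": 0,"ax": 0,"ay": 0,"az": 0,"gripper": 0.4}])

```text
clock: 28.92
position: [0.4271, 0.0204, 0.242]
ee_rot: [0.681, 0.732, 0.0, 0.002]
ft_force: [0.3, -0.0, 1.2]
grip_width: 0.604
grasp_force: 0.0
```

```bash
python3 - <<'E'
from h import *
w=camera("top");t=camera("side")
k=np.hstack([cv2.resize(t["color"][170:320,170:360],(398,315),interpolation=cv2.INTER_CUBIC),cv2.resize(w["color"][170:330,190:390],(394,315),interpolation=cv2.INTER_CUBIC)])
cv2.imwrite("pics/p5.png",cv2.convertScaleAbs(k[:,:,::-1],alpha=1.3,beta=10))
E
```

```text
(no output)
```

View pics/p5.png

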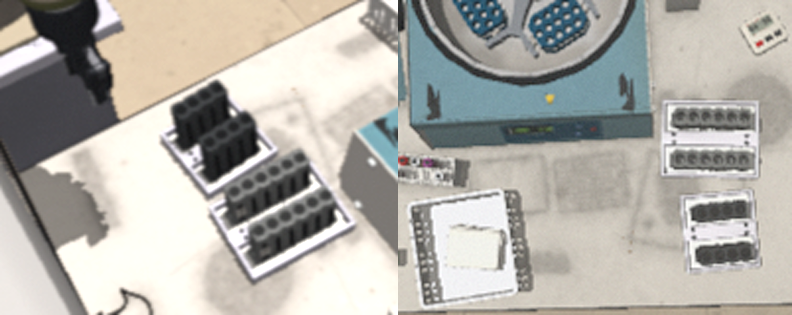

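All four cassettes stand upright in their lanes, at about (200,110), (228,145), (268,185) and (292,220) in the side crop. The basket and timer have not moved.

```bash
python3 -c "
from workcell import *
print(hand_in())"
```

```text
the job is handed in; nothing more can be done
None
```

All four cassettes are standing upright in their lanes, the sixes in the long tray and the fours in the short one, and the job is handed in; early on a finger hit the corner of the grey box on the right, with wrist force reading about 123 N against the 120 N limit, so that check may fail.

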